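# Change the filter of a bench fume extractor

## Task

The bench fume extractor stands open for a filter change: lay the new filter cassette fully down in its square opening, then hang the slatted cover over it by pressing the large ends of its two keyholes over the stud heads and sliding it down the slope until it is fully home and locked. Then turn the spring-return reset knob on top clockwise to its stop, let go of it so that it springs back, and leave the other things on the bench where they are.

Things in the scene. Friction and masses are not known exactly. Their poses are not given: they have to be found in the camera images.
- inlet: Sloping inlet face of the fume extractor, a grey sheet-metal machine 270 mm wide and deep with a flat top deck 188 mm high. The face is 38 degrees from horizontal, 216 mm up the slope, 262 mm wide, its low edge 55 mm above the bench. Origin: on the face's surface, at the centre of the square opening. Axes: x up the slope, y level across it, z straight out of the face.
- opening_floor (a point): Centre of the flat floor of the square opening, 58 mm straight in from the face (inlet frame: 0, 0, -58 mm); axes as the inlet's. The opening is 106 x 106 mm, its walls square to the face. The cassette goes in straight along the face's z and lies on this floor with 3 mm of play each side.
- stud_a (a point): Foot of one of two fixed steel studs, on the face's surface at inlet frame (20, 69, 0) mm. Shank 6 mm thick, flat round head 14 mm across; 6.5 mm clear under the head, 9.5 mm high over all, square to the face. Axes as the inlet's.
- stud_b (a point): Foot of the other stud, the same, at inlet frame (20, -69, 0) mm.
- cover_bar (a point): Slatted aluminium cover, 150 (its x) x 170 (y) x 4 mm, 0.25 to 0.46 kg, lying face up. The point is the centre of its black handle bar, 30 mm above the underside, over the sheet's centre. Bar: 90 mm long along y, 10 mm thick (x), 12 mm high (z), on 10 mm posts at y = +-40 mm. x points to the cover's top edge, z out of its face. Locked, its axes are parallel to the inlet's and this point is at inlet (0, 0, 30) mm.
- cover_top (a point): The middle of the cover's top edge, on its upper surface: 75 mm along the cover's +x from its centre. This edge is up the slope when the cover hangs.
- keyhole_a (a point): Centre of the large end of one of the cover's two keyholes, on the underside, at x = -4, y = +69 mm from the sheet's centre (cover axes). Large end: 20 mm hole. An 8.5 mm wide slot runs from it along the cover's +x and ends 27 mm from this point. Over the stud head, the cover is 24 mm up the slope from locked; it then slides 24 mm down to the slot's end, with 2.5 mm of play under the head.
- keyhole_b (a point): Large end of the other keyhole, the same, at x = -4, y = -69 mm.
- cassette_bar (a point): New filter cassette: white frame 100 x 100 x 24 mm with paper pleats (20 mm high or less), 0.14 to 0.28 kg, lying face up. The point is the centre of its white pull bar, 47 mm above the underside, over the frame's centre. Bar: 78 mm long along y, 10 mm thick (x), 11 mm high (z), on 8 mm posts at y = +-35 mm. z points out of its upper side. Seated, the point is at inlet (0, 0, -11) mm.
- reset_knob (a joint): Angle of the spring-return knob: 0 at rest, grows as it is turned clockwise seen from above, stop at 0.9 rad. Its spring takes about 0.04 N m at rest and 0.13 N m at the stop and brings it back when let go.
- knob_grip (a point): Black knob with an upright axis on the extractor's flat top deck. The point is on the axis at the height to grip, 32 mm above the deck. The finger grip is a bar 42 mm long along its x (turns with the knob), 13 mm thick along its y, reaching from 17 mm below to 10 mm above the point; under it are a disc 44 mm across and a base plate 62 mm across.
- cork_block_mid (a point): Bystander: cork sanding block, 65 x 40 x 28 mm, lying flat; the point is its centre.
- varnish_jar_mid (a point): Bystander: squat closed jar, 56 mm across, 65 mm tall, standing; the point is on its axis, half-way up.
- solvent_bottle_mid (a point): Bystander: closed bottle, 60 mm across, 150 mm tall, standing; the point is on its axis, half-way up.
- wedge_block_mid (a point): Bystander: dark wooden block, 90 x 45 x 22 mm, lying flat; the point is its centre.
- weight_center (a point): Bystander: steel cylinder weight, 50 mm across, 35 mm tall, standing; the point is its centre.
- brush_mid (a point): Bystander: flat brush with a wooden handle, 180 mm long, lying along its own x; the point is about mid-length.
- spatula_mid (a point): Bystander: spatula, 200 mm long, lying along its own x; the point is about mid-length.
There are look-alikes about, which are no part of the job. What is shaped like the part that bears cassette_bar but green is not meant.

How it is judged:
On the way, in this order (a step that is already met when the one before it is completed fails the run):
1. the cassette lies on the floor of the opening, let go (x of cassette_bar in the frame of inlet between -0.006 and 0.006 m and y of cassette_bar in the frame of inlet between -0.006 and 0.006 m and z of cassette_bar in the frame of inlet between -0.015 and -0.007 m and angle between the z axis of cassette_bar and the z axis of inlet, either way round below 0.08 rad and contact force between the fingers and cassette below 0.2 N), for 0.2 s.
2. the cover hangs on both studs and is slid fully down, the cassette behind it (x of cassette_bar in the frame of inlet between -0.006 and 0.006 m and y of cassette_bar in the frame of inlet between -0.006 and 0.006 m and z of cassette_bar in the frame of inlet between -0.015 and -0.007 m and angle between the z axis of cassette_bar and the z axis of inlet, either way round below 0.08 rad and x of cover_bar in the frame of inlet between -0.004 and 0.004 m and y of cover_bar in the frame of inlet between -0.004 and 0.004 m and z of cover_bar in the frame of inlet between 0.027 and 0.035 m and angle between the z axis of cover_bar and the z axis of inlet, either way round below 0.06 rad and x of cover_top in the frame of inlet above 0.06 m), for 0.2 s.
3. the knob is turned to its stop, the cover locked (value of joint reset_knob above 0.82 rad and x of cover_bar in the frame of inlet between -0.004 and 0.004 m and y of cover_bar in the frame of inlet between -0.004 and 0.004 m and z of cover_bar in the frame of inlet between 0.027 and 0.035 m and angle between the z axis of cover_bar and the z axis of inlet, either way round below 0.06 rad and x of cover_top in the frame of inlet above 0.06 m), for 0.1 s.
At the end, for the whole second after the job is handed in: Cassette on the floor of the opening (within 6 mm across, 4 mm in depth, 0.08 rad of square); cover right way up under both stud heads, within 4 mm of home, lifted at most 5 mm, within 0.06 rad of flat; both at rest; the knob sprung back to within 0.06 rad of rest (all of step 2 and value of joint reset_knob below 0.06 rad and linear speed of each of cover, cassette below 0.02 m/s); the robot touches nothing.
It fails at once if another thing on the bench is shifted by more than 30 mm (distance of any of cork_block_mid, varnish_jar_mid, solvent_bottle_mid, wedge_block_mid, weight_center, brush_mid, spatula_mid from where it was at the start of the episode above 0.03 m).
It also fails if it takes over 61 s, if anything falls off the work surface, if the arm or the gripper's body presses on something with over 40 N, if the wrist force passes 120 N, or if a joint passes its speed limit or range.

## Robot

A 7-joint arm with a two-finger parallel gripper is mounted at the origin on the work surface. World frame = base frame: x ahead of the robot, y to its left, z up, the work surface at z = 0. Lengths are in m, angles in rad, forces in N, time in s.
With the tool pointing down it reaches from about 0.425 to 0.875 m from the base axis. Payload 4.7 kg.
Tool frame: the origin (TCP) lies at the very end of the fingers, on their centre line; the grasp point (between the pads) lies 19 mm behind it; x points along the fingers, z is the direction in which the jaws open and shut, and the axes are right-handed (so a half turn about x gives the same grasp; the last joint's range is limited). The gripper opens to 87 mm and grips with 3 to 60 N. Pads are 19 mm wide; open, the fingers measure 117 mm over their backs; the gripper's body (75 mm by 190 mm) begins 51 mm behind the grasp point.
Start: joints at [-1.308, 0.321, -0.07, 1.45, 0.023, 1.371, -0.057], TCP at [0.16, 0.63, 0.223] pointing down, gripper open.
Joint ranges: [-2.86, 2.86], [-0.3, 2.09], [-1.38, 1.24], [0.06, 2.45], [-1.56, 4.7], [0.09, 2.05], [-2.69, 2.69]. Speed limits (rad/s): [2.57, 2.57, 3.14, 3.14, 3.14, 3.14, 3.14].

## Interface

Orientations are given as a rotation vector (axis times angle).
In Python, from bench import telemetry, viewer, workorder gives the robot as it stands.
- The arm moves only by the shell command python3 -m creep 'ROWS' [FORCE]. ROWS is JSON, a list of rows, each an object of numbers: "fingers": the opening, from 0 (shut) to 1 (fully open); "x", "y", "z": the shift along the tool's x, y, z in units of 40 mm (1.0 is 40 mm); "twist": the turn about the tool's x in units of 5 degrees (1.0 is 5 degrees). In form: [{"fingers": .., "x": .., "y": .., "z": .., "twist": ..}, ...]. A call has 1 to 20 rows; each row is the pose to reach, as a shift and turn from the pose commanded when the call began, along the tool's axes at that moment; what a row does not reach only later rows make up. A row lasts 1/12 s, in which the tool goes at most 41.7 mm and 7.16 degrees, less where a joint would pass 70% of its speed; a pose out of reach is approached as far as the arm can. A call with a gripper value outside its range is refused whole. The fingers move at their own pace and stop on an object; FORCE is the grip in N (left out, the last holds). Time passes only in rows, so rows that repeat a pose let the fingers close. It gives the time, the measured TCP pose, the force and the opening at its end, in the units of the state.
- telemetry.get_state(): the state, without advancing time (a new reading comes with each control period).
- viewer.get_image(name): name is "scene" or "top" or "wrist"; returns a dict with "pixels" (384x512x3 uint8, red, green, blue), "z_map" (384x512 float32, m along the optical axis (not along the pixel's ray), 0 where there is no reading), "K" (3x3 intrinsics, pixels), "xyz" and "attitude" of the camera in the world. Camera axes: x right, y up, looking along -z (the intrinsics and any distortion apply to the point x, -y, -z); pixel columns grow to the right and rows downward; lengths in m; the calibration is good to about 2 mm. The wrist camera is an equidistant fisheye: a pixel r from the principal point sees the ray r / f radians off the axis. A picture is of the moment at which its call begins.
- workorder.close_job(): hands the job in, once; it reports no verdict.
The state is a dict: "time": time; "joint_positions": joint angles; "qd": joint speeds; "joint_torque": joint torques, N m; "position": TCP position; "tool_rot": TCP orientation; "ft_force": force on the tool from outside, world axes, zero at the start; "torque": the same for the moment, N m; "grip_width": opening from 0.0 (shut) to 1.0 (fully open).
Only numpy, scipy, OpenCV 4.12 (cv2) and the standard library are available. Lean on these libraries where they do the work, as an engineer would, in place of code of your own. Each camera call takes 0.05 s, during which the arm holds its last target.

## Working session

There is one attempt and no reset: what is moved stays moved. The work goes in short steps, Python scripts to look and compute and a shell command to move; the robot and the scene stay as the last step left them, time stands still between calls to the robot, and variables do not carry over. Pictures are saved under pics/ and viewed, and the job is handed in when it is done.

```bash
ls; mkdir -p pics; python3 - <<'E'
from bench import telemetry, viewer
import cv2,pickle
s=telemetry.get_state();print(s)
for n in ["scene","top","wrist"]:
    im=viewer.get_image(n);pickle.dump(im,open(f"pics/{n}0.pkl","wb"))
    print(n,im["K"],im["xyz"],im["attitude"])
    cv2.imwrite(f"pics/{n}0.png",im["pixels"][:,:,::-1])
E
```

```text
pics
{'time': 0.0, 'joint_positions': array([-1.30792069,  0.32183045, -0.07008041,  1.45167042,  0.02261257,
        1.3708017 , -0.05691343]), 'qd': array([ 1.61530942e-03,  4.62754958e-05, -1.25690867e-03,  7.32014626e-04,
       -4.66695851e-04, -4.76838684e-04, -1.64129528e-04]), 'joint_torque': array([ 4.14947754e-04, -4.91282988e+01, -4.03995272e-01, -3.12522161e+01,
       -6.41465862e-02,  4.35140566e-02,  1.51368263e-04]), 'position': array([0.15996053, 0.62943811, 0.22145895]), 'tool_rot': array([-1.02529103,  1.31814726,  1.02317716]), 'ft_force': array([0.06211405, 0.20588139, 0.32712882]), 'torque': array([-0.00991268,  0.00966639, -0.01248578]), 'grip_width': 0.9970390708363314}
scene [[421.44390693   0.         251.44390028]
 [  0.         421.44390693 195.53483722]
 [  0.           0.           1.        ]] [1.26516305 0.53024393 0.76872232] [0.51655818 1.05977974 1.97749385]
top [[491.4953916    0.         255.28670198]
 [  0.         491.4953916  193.07061666]
 [  0.           0.           1.        ]] [ 0.43113103 -0.02143104  1.53631616] [ 0.07263623 -0.05232302 -1.56486997]
wrist [[297.31863964   0.         257.62037294]
 [  0.         297.31863964 187.25772732]
 [  0.           0.           1.        ]] [0.09340914 0.64684139 0.3843475 ] [-0.217411   -0.16733604  1.31469375]
```

View pics/scene0.png

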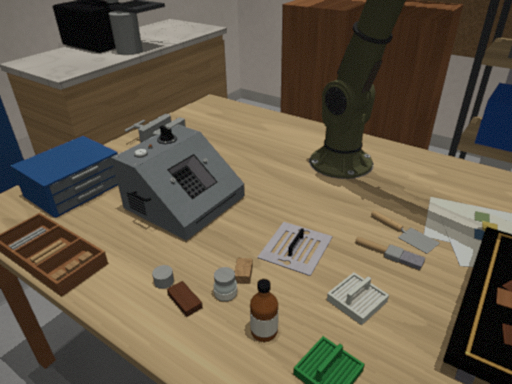

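View pics/top0.png

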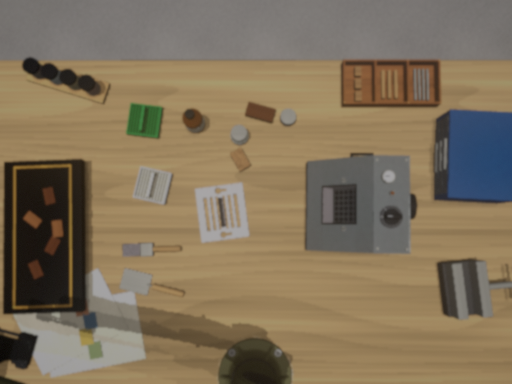

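View pics/wrist0.png

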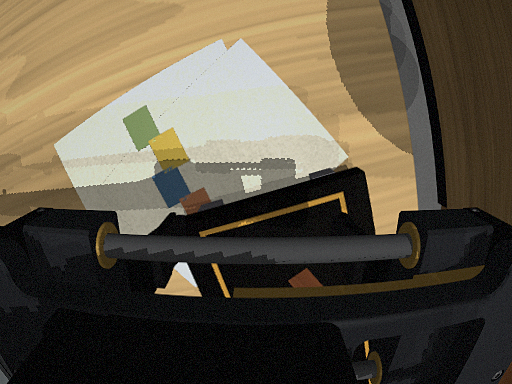

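The top view has the white cassette at about (153,186), the green look-alike at (145,120) and the cover at (222,212). The extractor is at (358,204), with its slope facing left, which is world +y. Next I'll measure from this view.

```bash
cat > h.py <<'E'
import numpy as np,cv2,pickle
from scipy.spatial.transform import Rotation as R
def load(n): return pickle.load(open(f"pics/{n}.pkl","rb"))
def grab(n,tag):
    from bench import viewer
    im=viewer.get_image(n);pickle.dump(im,open(f"pics/{tag}.pkl","wb"));return im
def rays(im,uv):
    uv=np.atleast_2d(np.float64(uv));K=im["K"]
    d=np.c_[(uv[:,0]-K[0,2])/K[0,0],-(uv[:,1]-K[1,2])/K[1,1],-np.ones(len(uv))]
    return d@R.from_rotvec(im["attitude"]).as_matrix().T
def plane(im,uv,z):
    d=rays(im,uv);o=np.array(im["xyz"]);return o+d*((z-o[2])/d[:,2])[:,None]
def cloud(im):
    h,w=im["z_map"].shape;u,v=np.meshgrid(np.arange(w),np.arange(h))
    d=rays(im,np.c_[u.ravel(),v.ravel()])
    P=np.array(im["xyz"])+d*im["z_map"].ravel()[:,None]
    P[im["z_map"].ravel()==0]=np.nan
    return P.reshape(h,w,3)
def project(im,P):
    P=np.atleast_2d(P);c=(P-np.array(im["xyz"]))@R.from_rotvec(im["attitude"]).as_matrix()
    K=im["K"];return np.c_[K[0,2]-K[0,0]*c[:,0]/c[:,2],K[1,2]+K[1,1]*c[:,1]/c[:,2]]
def crop(im,x0,x1,y0,y1,f,name):
    c=im["pixels"][y0:y1,x0:x1,::-1];cv2.imwrite(f"pics/{name}.png",cv2.resize(c,None,fx=f,fy=f,interpolation=cv2.INTER_CUBIC))
E
python3 - <<'E'
from h import *
im=load("top0")
crop(im,120,260,100,250,4,"c1"); crop(im,300,420,145,260,5,"c2")
P=cloud(im)
for n,uv in dict(table=(270,250),bench2=(100,130),casbar=(153,186),casfr=(160,172),cover=(205,190),coverbar=(222,211),deck=(390,235),deck2=(382,165),knob=(390,215),slope=(312,205),slope2=(365,170)).items(): print(n,P[uv[1],uv[0]].round(4))
# slope plane fit and deck
m=np.zeros(P.shape[:2],bool);m[160:250,310:370]=1
Q=P[m];Q=Q[np.isfinite(Q[:,0])]
for it in range(6):
    A=np.c_[Q[:,:2],np.ones(len(Q))];
    x=np.linalg.lstsq(A,Q[:,2],rcond=None)[0];r=Q[:,2]-A@x
    Q=Q[abs(r)<max(.003,1.0*r.std())]
n=np.array([-x[0],-x[1],1]);n/=np.linalg.norm(n);print("slope n",n,np.degrees(np.arccos(n[2])),x,len(Q),r.std())
s=load("scene0")
print(R.from_rotvec([-1.02529103,1.31814726,1.02317716]).as_matrix().round(3))
E
```

```text
table [ 0.3764 -0.0479 -0.0031]
bench2 [7.526e-01 4.938e-01 4.000e-04]
casbar [0.5727 0.3166 0.0196]
casfr [0.6161 0.2949 0.0233]
cover [0.562  0.156  0.0076]
coverbar [0.4952 0.0995 0.039 ]
deck [ 0.4257 -0.3712  0.1885]
deck2 [ 0.6178 -0.3525  0.1879]
knob [ 0.4784 -0.3597  0.2359]
slope [ 0.5134 -0.1719  0.0657]
slope2 [ 0.6057 -0.3087  0.173 ]
slope n [0.00789822 0.61814489 0.7860245 ] 38.184468933339005 [-0.01004832 -0.78641938 -0.06298903] 2496 0.0016020057262394315
[[-0.    -0.969  0.246]
 [-0.002  0.246  0.969]
 [-1.    -0.    -0.002]]
```

View pics/c1.png

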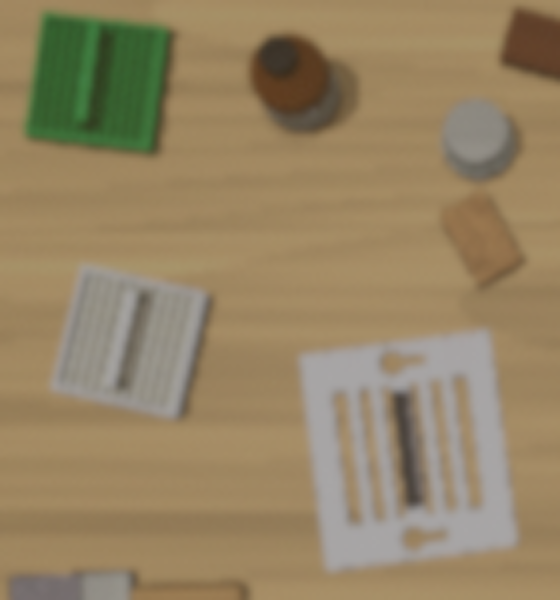

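View pics/c2.png

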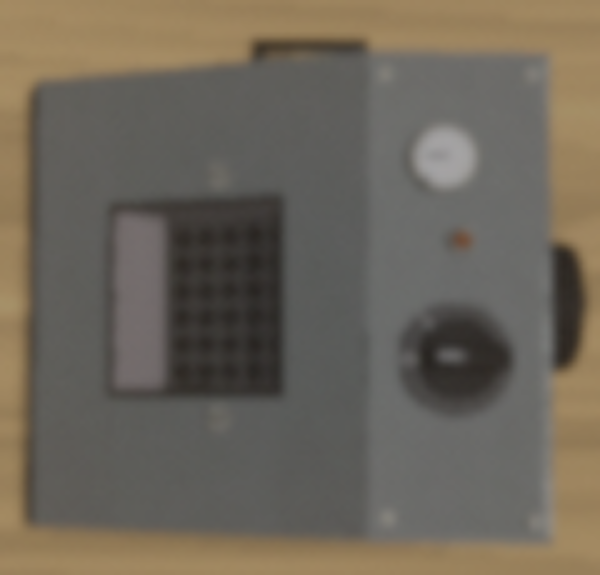

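This is the white cassette at (153,186), and the green one at (145,120) is the look-alike. The cover's keyhole slots run to image right, so its +x points roughly up-slope. Now I'll take the precise poses.

```bash
python3 - <<'E'
from h import *
im=load("top0");px=im["pixels"];hsv=cv2.cvtColor(px,cv2.COLOR_RGB2HSV)
def rect(roi,smax,vmin,z,close=0):
    m=np.zeros(px.shape[:2],np.uint8);x0,x1,y0,y1=roi
    m[y0:y1,x0:x1]=((hsv[y0:y1,x0:x1,1]<smax)&(hsv[y0:y1,x0:x1,2]>vmin))*255
    if close:m=cv2.morphologyEx(m,cv2.MORPH_CLOSE,np.ones((close,close)))
    cs,_=cv2.findContours(m,cv2.RETR_EXTERNAL,cv2.CHAIN_APPROX_NONE);c=max(cs,key=cv2.contourArea)
    r=cv2.minAreaRect(c);b=cv2.boxPoints(r);W=plane(im,b,z)
    e=np.diff(np.r_[W,W[:1]],axis=0);L=np.linalg.norm(e,axis=1)
    print("rect",r,"ctr",W.mean(0).round(4),"L",L.round(4),"ang",np.degrees(np.arctan2(e[:,1],e[:,0])).round(1));return W
rect((125,180,160,210),60,110,.024,3)
rect((190,255,175,250),60,110,.004,3)
# bars: white bar in cassette & black bar of cover, by depth
P=cloud(im)
for name,roi,zlo,zhi,z in [("cas",(130,178,160,212),.04,.07,.0525),("cov",(190,255,175,250),.022,.06,.036)]:
    x0,x1,y0,y1=roi;sub=P[y0:y1,x0:x1];m=((sub[...,2]>zlo)&(sub[...,2]<zhi)).astype(np.uint8)
    v,u=np.nonzero(m);print(name,len(u))
    r=cv2.minAreaRect(np.c_[u+x0,v+y0].astype(np.float32));W=plane(im,cv2.boxPoints(r),z);e=np.diff(np.r_[W,W[:1]],axis=0)
    print(" ctr",W.mean(0).round(4),np.linalg.norm(e,axis=1).round(4),np.degrees(np.arctan2(e[:,1],e[:,0])).round(1), "z",np.median(sub[m>0][:,2]))
# cover dark bar by colour
m=np.zeros(px.shape[:2],np.uint8);m[185:240,212:232]=(px[185:240,212:232].max(-1)<75)*255
v,u=np.nonzero(m);r=cv2.minAreaRect(np.c_[u,v].astype(np.float32));print("dark",r,plane(im,[r[0]],.036),plane(im,cv2.boxPoints(r),.036).round(4))
# knob: top depth
sub=P[195:240,370:415];m=(sub[...,2]>.222)&(sub[...,2]<.24);q=sub[m];print("knobtop",len(q),q.mean(0),q.min(0),q.max(0))
r=cv2.minAreaRect(q[:,:2].astype(np.float32)*1000);print(r)
for uv in [(390,214.5)]: print(plane(im,[uv],.2295))
E
python3 - <<'E'
from h import *
s=load("scene0");crop(s,110,250,115,235,5,"c3")
E
```

```text
rect ((152.02621459960938, 184.88851928710938), (33.783302307128906, 33.43974304199219), 13.240520477294922) ctr [0.5759 0.3187 0.024 ] L [0.1038 0.1057 0.1036 0.1052] ang [ -11.8 -103.   167.9   77.1]
rect ((221.46070861816406, 212.2052459716797), (55.50875473022461, 49.36314392089844), 82.40535736083984) ctr [0.4933 0.1041 0.004 ] L [0.1548 0.1734 0.1534 0.1734] ang [ -82.1 -172.    97.9    8.5]
cas 100
 ctr [0.5744 0.3176 0.0525] [0.0774 0.0119 0.0774 0.0118] [ -13.3 -104.4  166.6   75.7] z 0.05176017140841227
cov 102
 ctr [0.4924 0.1028 0.036 ] [0.0106 0.0873 0.0106 0.0873] [ -82.6 -172.3   97.4    7.8] z 0.03563338548195172
dark ((0.0, 0.0), (0.0, 0.0), 0.0) [[1.16370289 0.81446965 0.036     ]] [[1.1637 0.8145 0.036 ]
 [1.1637 0.8145 0.036 ]
 [1.1637 0.8145 0.036 ]
 [1.1637 0.8145 0.036 ]]
knobtop 80 [ 0.47583683 -0.37131421  0.23107728] [ 0.47056943 -0.39287575  0.22286884] [ 0.48164459 -0.35144588  0.23764868]
((476.07763671875, -372.1143798828125), (11.031949043273926, 41.397029876708984), 0.6795607805252075)
[[ 0.48000619 -0.36142171  0.2295    ]]
```

View pics/c3.png

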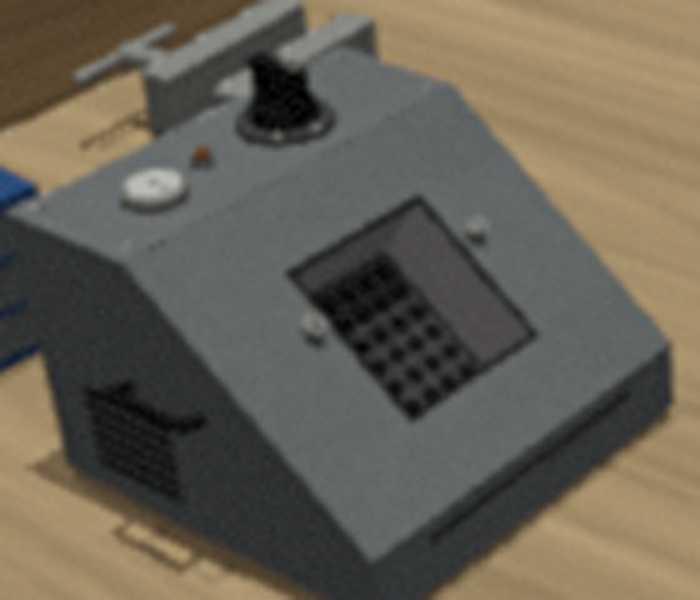

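```bash
python3 - <<'E'
from h import *
# plane: use deck z=.188 & 38deg; from corner estimates in both views intersect with fitted plane
top=load("top0");sc=load("scene0")
a=[-0.01004832,-0.78641938,-0.06298903]
def onplane(im,uv,off=0):
    n=np.array([-a[0],-a[1],1]);k=np.linalg.norm(n);d0=a[2]+off*k
    d=rays(im,uv);o=np.array(im["xyz"]);t=(d0-o@n)/(d@n);return o+d*t[:,None]
ct=np.array([(110,205),(280,197),(282,395),(110,392)])/5-0.4+[300,145]
cs=np.array([(533,333),(420,197),(288,272),(410,420)])/5-0.4+[110,115]
for n,im,c in [("top",top,ct),("scene",sc,cs)]:
    W=onplane(im,c);print(n,W.round(4).tolist(),"ctr",W.mean(0).round(4));e=np.diff(np.r_[W,W[:1]],axis=0);print(np.linalg.norm(e,axis=1).round(4))
# studs heads at 9.5
st=np.array([(222,176),(222,418)])/5-.4+[300,145]; ss=np.array([(314,327),(476,230)])/5-.4+[110,115]
for im,s in [(top,st),(sc,ss)]:
    W=onplane(im,s,.0095);print("studs",W.round(4).tolist(),W.mean(0).round(4),np.linalg.norm(W[0]-W[1]))
# deck/slope crease & low edge in depth
P=cloud(top)
for v in (165,185,225,240):
    print(v,[ (P[v,u,1].round(3),P[v,u,2].round(4)) for u in (307,309,320,360,370,372,374,376,380,400)])
E
```

```text
top [[0.5697, -0.1983, 0.0872], [0.5681, -0.2855, 0.1558], [0.4568, -0.2852, 0.1567], [0.4593, -0.1976, 0.0878]] ctr [ 0.5135 -0.2417  0.1219]
[0.111  0.1113 0.1115 0.1104]
scene [[0.4596, -0.1987, 0.0887], [0.4576, -0.2837, 0.1556], [0.5675, -0.2859, 0.1561], [0.5695, -0.1988, 0.0876]] ctr [ 0.5135 -0.2418  0.122 ]
[0.1082 0.1099 0.1108 0.1099]
studs [[0.5812, -0.255, 0.1438], [0.4439, -0.2538, 0.1442]] [ 0.5125 -0.2544  0.144 ] 0.13722623784435686
studs [[0.585, -0.2506, 0.1403], [0.4489, -0.248, 0.1397]] [ 0.5169 -0.2493  0.14  ] 0.1360966852025074
165 [(np.float64(-0.158), np.float64(0.0554)), (np.float64(-0.164), np.float64(0.0555)), (np.float64(-0.194), np.float64(0.0849)), (np.float64(-0.297), np.float64(0.163)), (np.float64(-0.32), np.float64(0.1835)), (np.float64(-0.326), np.float64(0.185)), (np.float64(-0.33), np.float64(0.1882)), (np.float64(-0.337), np.float64(0.1853)), (np.float64(-0.347), np.float64(0.1885)), (np.float64(-0.402), np.float64(0.1883))]
185 [(np.float64(-0.159), np.float64(0.0487)), (np.float64(-0.164), np.float64(0.0566)), (np.float64(-0.195), np.float64(
[... 453 characters left out ...]
), np.float64(0.1615)), (np.float64(-0.319), np.float64(0.1794)), (np.float64(-0.323), np.float64(0.1887)), (np.float64(-0.328), np.float64(0.1872)), (np.float64(-0.333), np.float64(0.1912)), (np.float64(-0.344), np.float64(0.1904)), (np.float64(-0.399), np.float64(0.1877))]
240 [(np.float64(-0.158), np.float64(0.0533)), (np.float64(-0.163), np.float64(0.0642)), (np.float64(-0.193), np.float64(0.0888)), (np.float64(-0.294), np.float64(0.1639)), (np.float64(-0.318), np.float64(0.1837)), (np.float64(-0.322), np.float64(0.1907)), (np.float64(-0.328), np.float64(0.1865)), (np.float64(-0.333), np.float64(0.1889)), (np.float64(-0.344), np.float64(0.1886)), (np.float64(-0.397), np.float64(0.1938))]
```

The inlet origin comes out at (0.5135, -0.2418, 0.122), and the two views agree to under 1 mm. The stud positions fit this. The face yaw is about -0.8°, the slope 38°, and inlet y points along world +x.

Plan for the cassette:
- Grip the bar lightly by its ends so it can pivot.
- Tilt it against the slope, then grip hard.
- Insert it straight in.

```bash
cat >> h.py <<'E'
O=np.array([.5135,-.2418,.122]);YAW=np.radians(-.8);S=np.radians(38)
yi=np.array([np.cos(YAW),np.sin(YAW),0]);hu=np.array([np.sin(YAW),-np.cos(YAW),0])
xi=hu*np.cos(S)+np.array([0,0,np.sin(S)]);zi=-hu*np.sin(S)+np.array([0,0,np.cos(S)])
def inl(x,y,z): return O+(x*xi+y*yi+z*zi)/1000
def toinl(p): d=(np.array(p)-O)*1000;return np.array([d@xi,d@yi,d@zi])
def go(tcp,yaw=None):
    "tcp target world; yaw deg of tool z (mod 360). prints units"
    from bench import telemetry
    s=telemetry.get_state();M=R.from_rotvec(s["tool_rot"]).as_matrix()
    d=M.T@(np.array(tcp)-s["position"])/.04
    cy=np.degrees(np.arctan2(M[1,2],M[0,2]));tw=0
    if yaw is not None: tw=-((yaw-cy+180)%360-180)/5
    print("t %.2f pos"%s["time"],s["position"].round(4),"zyaw %.1f"%cy,"F",s["ft_force"].round(1),"g %.3f"%s["grip_width"],"q7 %.2f"%s["joint_positions"][6])
    print("UNITS x %.3f y %.3f z %.3f twist %.2f"%(*d,tw),"rows lin %.1f tw %.1f"%(np.linalg.norm(d)*40/41.7,abs(tw)*5/7.16))
E
python3 - <<'E'
from h import *
go([.575,.318,.11],-13)
E
```

```text
t 0.15 pos [0.16   0.6296 0.2217] zyaw 75.7 F [0.4 0.5 0.4] g 0.996 q7 -0.06
UNITS x 2.802 y -11.974 z -4.991 twist 17.75 rows lin 12.7 tw 12.4
```

```bash
python3 -m creep '[{"fingers":1,"x":1,"y":-6,"z":-2.5,"twist":9},{"fingers":1,"x":2.8,"y":-11.97,"z":-5,"twist":17.7},{"fingers":1,"x":2.8,"y":-11.97,"z":-5,"twist":17.7},{"fingers":1,"x":2.8,"y":-11.97,"z":-5,"twist":17.7},{"fingers":1,"x":2.8,"y":-11.97,"z":-5,"twist":17.7},{"fingers":1,"x":2.8,"y":-11.97,"z":-5,"twist":17.7},{"fingers":1,"x":2.8,"y":-11.97,"z":-5,"twist":17.7},{"fingers":1,"x":2.8,"y":-11.97,"z":-5,"twist":17.7},{"fingers":1,"x":2.8,"y":-11.97,"z":-5,"twist":17.7},{"fingers":1,"x":2.8,"y":-11.97,"z":-5,"twist":17.7},{"fingers":1,"x":2.8,"y":-11.97,"z":-5,"twist":17.7},{"fingers":1,"x":2.8,"y":-11.97,"z":-5,"twist":17.7},{"fingers":1,"x":2.8,"y":-11.97,"z":-5,"twist":17.7},{"fingers":1,"x":2.8,"y":-11.97,"z":-5,"twist":17.7},{"fingers":1,"x":2.8,"y":-11.97,"z":-5,"twist":17.7},{"fingers":1,"x":2.8,"y":-11.97,"z":-5,"twist":17.7}]'
python3 - <<'E'
from h import *
go([.575,.318,.11],-13)
im=grab("wrist","w1");cv2.imwrite("pics/w1.png",im["pixels"][:,:,::-1])
im=grab("scene","s1");crop(im,260,420,190,330,4,"s1")
E
```

```text
time: 1.48
position: [0.5741, 0.319, 0.1101]
tool_rot: [0.174, 1.565, -0.174]
ft_force: [-0.2, 0.8, 0.2]
grip_width: 1.003
t 1.48 pos [0.5741 0.319  0.1101] zyaw -12.7 F [-0.2  0.8  0.2] g 1.003 q7 -0.65
UNITS x 0.003 y -0.020 z 0.028 twist 0.06 rows lin 0.0 tw 0.0
```

View pics/w1.png

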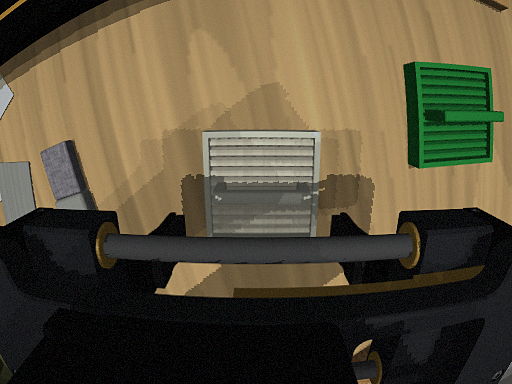

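View pics/s1.png

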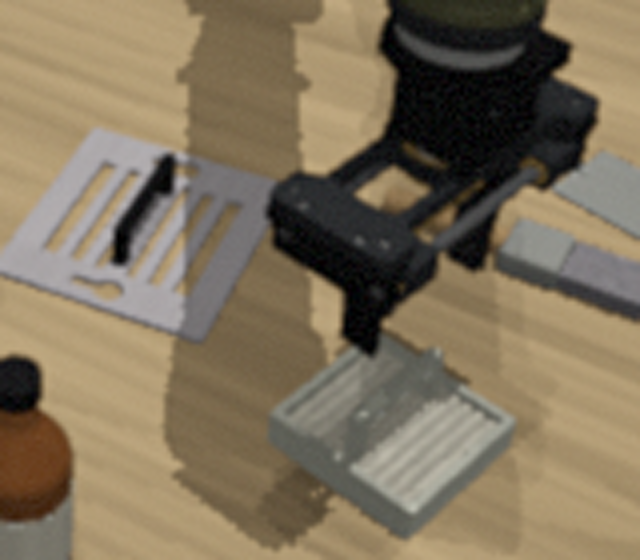

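The wrist view shows the white cassette's frame at columns 204–320 and the fingers at 184 and 332. They are square to each other, with the bar about 2 mm to the right. Now I'll descend and pinch lightly.

```bash
python3 -m creep '[{"fingers":1,"x":0.8,"y":-0.02,"z":0.05,"twist":0},{"fingers":1,"x":1.5,"y":-0.02,"z":0.05,"twist":0},{"fingers":1,"x":1.87,"y":-0.02,"z":0.05,"twist":0},{"fingers":1,"x":1.87,"y":-0.02,"z":0.05,"twist":0},{"fingers":1,"x":1.87,"y":-0.02,"z":0.05,"twist":0},{"fingers":0.8,"x":1.87,"y":-0.02,"z":0.05,"twist":0},{"fingers":0.8,"x":1.87,"y":-0.02,"z":0.05,"twist":0},{"fingers":0.8,"x":1.87,"y":-0.02,"z":0.05,"twist":0},{"fingers":0.8,"x":1.87,"y":-0.02,"z":0.05,"twist":0},{"fingers":0.8,"x":1.87,"y":-0.02,"z":0.05,"twist":0}]' 10
python3 -m creep '[{"fingers":0.8,"x":-0.5},{"fingers":0.8,"x":-1},{"fingers":0.8,"x":-1},{"fingers":0.8,"x":-1}]' 10
python3 - <<'E'
from h import *
im=grab("wrist","w2");cv2.imwrite("pics/w2.png",im["pixels"][:,:,::-1])
im=grab("scene","s2");crop(im,260,420,190,330,4,"s2")
go(inl(54.6,0,95)-[0,0,.012],-.8)
E
```

```text
time: 2.42
position: [0.5775, 0.3182, 0.0379]
tool_rot: [0.176, 1.562, -0.172]
ft_force: [-1.0, 0.6, 6.9]
grip_width: 0.896
t 2.52 pos [0.5776 0.3182 0.0379] zyaw -12.7 F [-1.6  1.4  6.8] g 0.896 q7 -0.63
UNITS x -4.552 y -13.618 z 1.450 twist -2.39 rows lin 13.8 tw 1.7$[0]: bad value
```

View pics/w2.png

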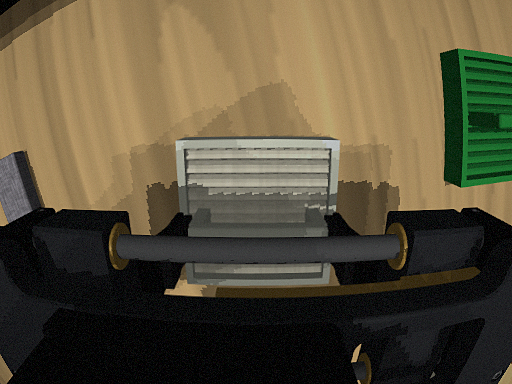

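View pics/s2.png

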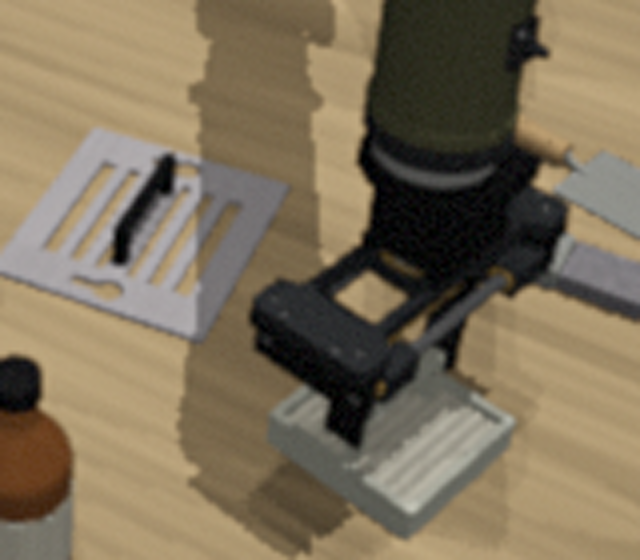

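```bash

python3 -m creep '[{"fingers":0.8,"x":-0.5,"y":0,"z":0,"twist":0},{"fingers":0.8,"x":-1,"y":0,"z":0,"twist":0},{"fingers":0.8,"x":-1.5,"y":0,"z":0,"twist":0},{"fingers":0.8,"x":-1.5,"y":0,"z":0,"twist":0},{"fingers":0.8,"x":-1.5,"y":0,"z":0,"twist":0}]' 10
python3 - <<'E'
from h import *
im=grab("scene","s3");crop(im,260,420,170,310,4,"s3")
go(inl(54.6,0,95)-[0,0,.012],-.8)
E
```

```text
time: 2.93
position: [0.5775, 0.3172, 0.0967]
tool_rot: [0.176, 1.562, -0.174]
ft_force: [-0.1, 0.2, -2.6]
grip_width: 0.894
t 2.98 pos [0.5764 0.3168 0.0952] zyaw -12.8 F [-0.5 -0.7 -3. ] g 0.896 q7 -0.64
UNITS x -3.079 y -13.590 z 1.470 twist -2.39 rows lin 13.4 tw 1.7
```

View pics/s3.png

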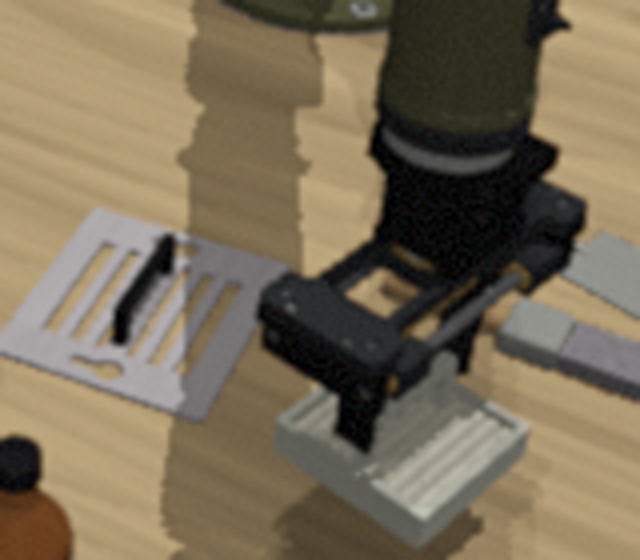

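The cassette is lifted and hanging level, weighing about 2.7 N. Next is the carry to above the slope.

```bash

python3 -m creep '[{"fingers":0.8,"x":-1.5,"y":-0.9,"z":0.1,"twist":-0.5},{"fingers":0.8,"x":-2.5,"y":-1.8,"z":0.2,"twist":-1},{"fingers":0.8,"x":-3,"y":-2.7,"z":0.3,"twist":-1.5},{"fingers":0.8,"x":-3.1,"y":-3.6,"z":0.4,"twist":-2},{"fingers":0.8,"x":-3.1,"y":-4.5,"z":0.5,"twist":-2.4},{"fingers":0.8,"x":-3.1,"y":-5.4,"z":0.6,"twist":-2.4},{"fingers":0.8,"x":-3.1,"y":-6.3,"z":0.7,"twist":-2.4},{"fingers":0.8,"x":-3.1,"y":-7.2,"z":0.8,"twist":-2.4},{"fingers":0.8,"x":-3.1,"y":-8.1,"z":0.9,"twist":-2.4},{"fingers":0.8,"x":-3.1,"y":-9,"z":1,"twist":-2.4},{"fingers":0.8,"x":-3.1,"y":-9.9,"z":1.1,"twist":-2.4},{"fingers":0.8,"x":-3.1,"y":-10.8,"z":1.2,"twist":-2.4},{"fingers":0.8,"x":-3.1,"y":-11.7,"z":1.3,"twist":-2.4},{"fingers":0.8,"x":-3.1,"y":-12.4,"z":1.4,"twist":-2.4},{"fingers":0.8,"x":-3.1,"y":-13,"z":1.47,"twist":-2.4},{"fingers":0.8,"x":-3.1,"y":-13.4,"z":1.47,"twist":-2.4},{"fingers":0.8,"x":-3.1,"y":-13.59,"z":1.47,"twist":-2.4},{"fingers":0.8,"x":-3.1,"y":-13.59,"z":1.47,"twist":-2.4},{"fingers":0.8,"x":-3.1,"y":-13.59,"z":1.47,"twist":-2.4}]' 10
python3 - <<'E'
from h import *
im=grab("scene","s4");crop(im,100,260,80,220,4,"s4")
im=grab("wrist","w4");cv2.imwrite("pics/w4.png",im["pixels"][:,:,::-1])
go(inl(54.6,0,72)-[0,0,.010],-.8)
E
```

```text
time: 4.57
position: [0.5138, -0.2251, 0.2187]
tool_rot: [0.011, 1.572, -0.009]
ft_force: [0.3, 0.3, -1.8]
grip_width: 0.89
t 4.67 pos [ 0.5145 -0.224   0.2191] zyaw -0.6 F [-0.1 -0.2 -1.7] g 0.891 q7 0.45
UNITS x 0.419 y -0.413 z -0.019 twist 0.04 rows lin 0.6 tw 0.0
```

View pics/s4.png

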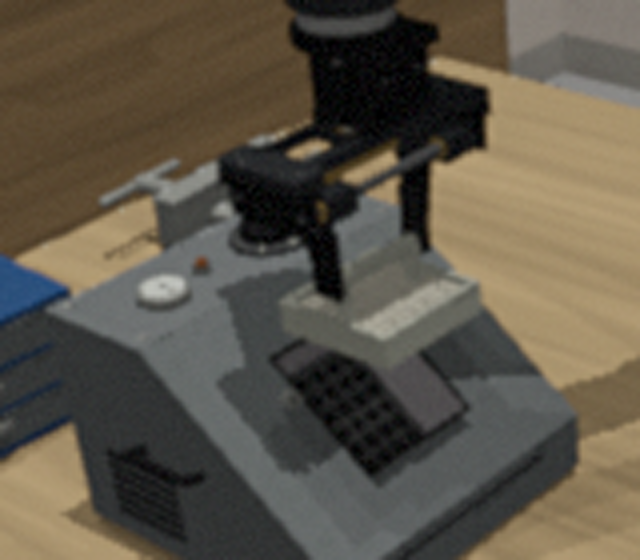

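View pics/w4.png

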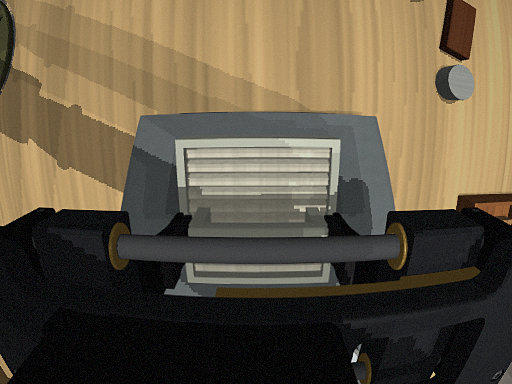

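```bash

python3 - <<'E'
from h import *
from bench import telemetry
s=telemetry.get_state();M=R.from_rotvec(s["tool_rot"]).as_matrix()
for phi in (42,38,30,25,20,15,10,5,0,-2):
    p=np.radians(phi);x=65-(50*np.cos(p)-47*np.sin(p));z=47*np.cos(p)+50*np.sin(p)
    w=inl(x,0,z)-[0,0,.010]
    if phi==42: w=inl(54.6,0,72)-[0,0,.01]
    print(phi,round(x,1),round(z,1),(M.T@(w-s["position"])/.04).round(3))
E
```

```text
42 59.3 68.4 [ 0.419 -0.413 -0.019]
38 54.5 67.8 [ 0.502 -0.476 -0.019]
30 45.2 65.7 [ 0.687 -0.325 -0.018]
25 39.5 63.7 [ 0.813 -0.244 -0.018]
20 34.1 61.3 [ 0.946 -0.175 -0.018]
15 28.9 58.3 [ 1.084 -0.117 -0.017]
10 23.9 55.0 [ 1.227 -0.072 -0.017]
5 19.3 51.2 [ 1.373 -0.039 -0.017]
0 15.0 47.0 [ 1.521 -0.019 -0.017]
-2 13.4 45.2 [ 1.581 -0.015 -0.017]
```

```bash

python3 -m creep '[{"fingers":0.8,"x":0.3,"y":-0.41,"z":-0.02,"twist":0},{"fingers":0.8,"x":0.42,"y":-0.45,"z":-0.02,"twist":0},{"fingers":0.8,"x":0.5,"y":-0.46,"z":-0.02,"twist":0},{"fingers":0.8,"x":0.6,"y":-0.4,"z":-0.02,"twist":0},{"fingers":0.8,"x":0.69,"y":-0.325,"z":-0.02,"twist":0},{"fingers":0.8,"x":0.81,"y":-0.24,"z":-0.02,"twist":0},{"fingers":0.8,"x":0.95,"y":-0.175,"z":-0.02,"twist":0},{"fingers":0.8,"x":0.95,"y":-0.175,"z":-0.02,"twist":0}]' 8
python3 - <<'E'
from h import *
im=grab("scene","s5");crop(im,100,260,80,220,4,"s5")
go(inl(15,0,47)-[0,0,.010],-.8)
E
```

```text
time: 5.33
position: [0.5134, -0.2311, 0.1807]
tool_rot: [0.01, 1.571, -0.008]
ft_force: [0.7, 1.8, -0.4]
grip_width: 0.896
t 5.38 pos [ 0.5134 -0.2314  0.1812] zyaw -0.7 F [ 0.2  2.7 -0.2] g 0.894 q7 0.48
UNITS x 0.574 y 0.166 z 0.006 twist 0.03 rows lin 0.6 tw 0.0
```

View pics/s5.png

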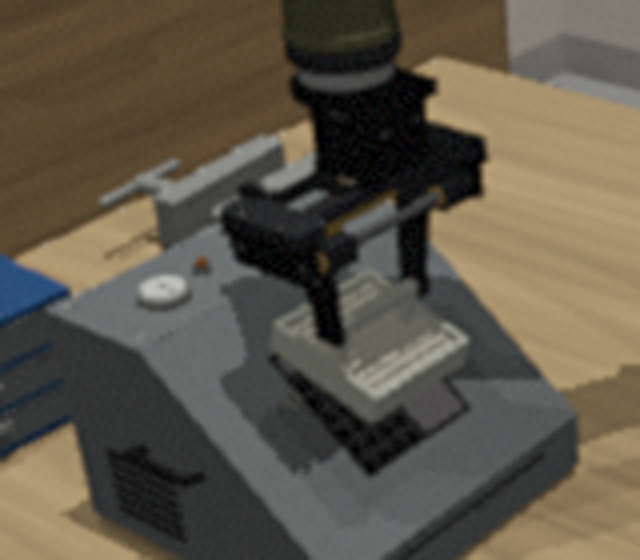

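It's pivoting as planned, now about half tilted, so I'll continue the arc to flush.

```bash

python3 -m creep '[{"fingers":0.8,"x":0.14,"y":0.06,"z":0,"twist":0},{"fingers":0.8,"x":0.28,"y":0.105,"z":0,"twist":0},{"fingers":0.8,"x":0.42,"y":0.14,"z":0,"twist":0},{"fingers":0.8,"x":0.57,"y":0.16,"z":0,"twist":0},{"fingers":0.8,"x":0.59,"y":0.16,"z":0,"twist":0},{"fingers":0.8,"x":0.59,"y":0.16,"z":0,"twist":0}]' 8
python3 - <<'E'
from h import *
im=grab("scene","s6");crop(im,100,260,80,220,5,"s6")
im=grab("top","t6");crop(im,290,420,140,260,5,"t6")
go(inl(15,0,47)-[0,0,.010],-.8)
E
```

```text
time: 5.88
position: [0.5131, -0.2264, 0.1575]
tool_rot: [0.01, 1.571, -0.01]
ft_force: [-0.4, 1.4, -1.5]
grip_width: 0.896
t 5.98 pos [ 0.5129 -0.2271  0.158 ] zyaw -0.8 F [ 0.1  0.7 -0.9] g 0.894 q7 0.48
UNITS x -0.007 y 0.060 z 0.020 twist 0.01 rows lin 0.1 tw 0.0
```

View pics/s6.png

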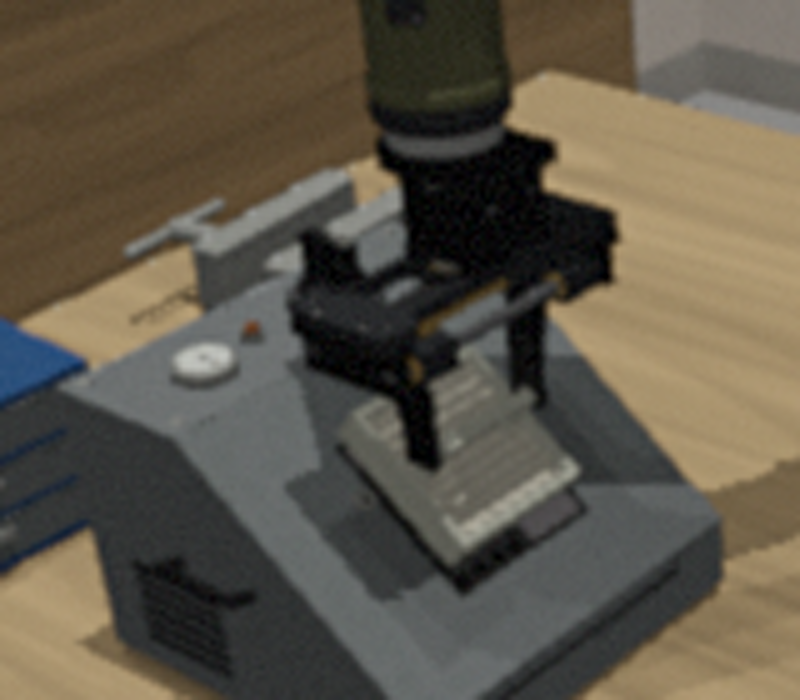

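View pics/t6.png

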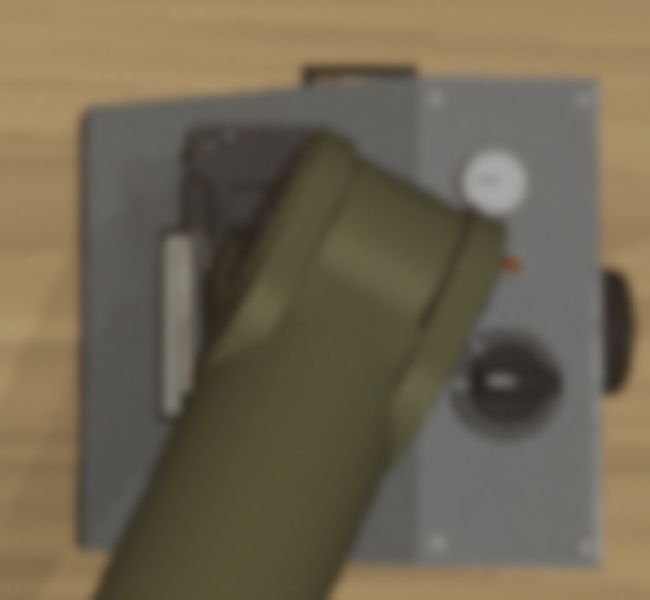

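```bash
cat >> h.py <<'E'
def casplane(tag):
    im=load(tag);P=cloud(im);px=im["pixels"].astype(int)
    m=np.zeros(P.shape[:2],bool);m[145:225,160:225]=1
    hs=cv2.cvtColor(im["pixels"],cv2.COLOR_RGB2HSV)
    I=(P-O)*1000@np.array([xi,yi,zi]).T
    return im,P,I
E
python3 - <<'E'
from h import *
im,P,I=casplane("s6")
m=(abs(I[...,1])<60)&(I[...,0]>-70)&(I[...,0]<85)&(I[...,2]>12)&(I[...,2]<34)
Q=I[m]
for it in range(8):
    A=np.c_[Q[:,:2],np.ones(len(Q))];x=np.linalg.lstsq(A,Q[:,2],rcond=None)[0];r=Q[:,2]-A@x;k=abs(r)<max(2.5,2*r.std());Q=Q[k]
print(len(Q),"tilt vs face deg about y",np.degrees(np.arctan(x[0])),"about x",np.degrees(np.arctan(x[1])),"z0",x[2],r.std(),Q.min(0),Q.max(0))
cv2.imwrite("pics/m6.png",np.uint8(m)*255)
E
```

```text
687 tilt vs face deg about y 0.594405429411397 about x 0.47517036381920463 z0 18.249813501520567 2.7914612700111308 [-39.07111341 -52.68351747  12.5774601 ] [60.87270941 52.45409635 24.84100722]
```

The cassette is parallel to the face within 0.6° and its y centre is within 0.5 mm. Now I'll lock the grip.

```bash

python3 -m creep '[{"fingers":0.7,"x":0,"y":0,"z":0,"twist":0},{"fingers":0.7,"x":0,"y":0,"z":0,"twist":0},{"fingers":0.7,"x":0,"y":0,"z":0,"twist":0},{"fingers":0.7,"x":-0.1,"y":0.06,"z":0,"twist":0},{"fingers":0.7,"x":-0.1,"y":0.06,"z":0,"twist":0},{"fingers":0.7,"x":-0.1,"y":0.06,"z":0,"twist":0}]' 45
python3 - <<'E'
from h import *
im=grab("scene","s7")
im,P,I=casplane("s7")
m=(abs(I[...,1])<60)&(I[...,0]>-70)&(I[...,0]<85)&(I[...,2]>14)&(I[...,2]<36)
Q=I[m]
for it in range(8):
    A=np.c_[Q[:,:2],np.ones(len(Q))];x=np.linalg.lstsq(A,Q[:,2],rcond=None)[0];r=Q[:,2]-A@x;k=abs(r)<max(2.5,2*r.std());Q=Q[k]
print(len(Q),np.degrees(np.arctan(x[0])),np.degrees(np.arctan(x[1])),"z0",x[2],np.percentile(Q,[1,99],axis=0))
from bench import telemetry
s=telemetry.get_state();M=R.from_rotvec(s["tool_rot"]).as_matrix()
print(toinl(s["position"]+[0,0,.01]))
for a in [(10,51),(3,51),(0,40),(0,30),(0,18)]:
    print(a,(M.T@(inl(a[0],0,a[1])-[0,0,.01]-s["position"])/.04).round(3))
crop(im,100,260,80,220,5,"s7")
E
```

```text
time: 6.48
position: [0.5135, -0.2246, 0.1626]
tool_rot: [0.01, 1.57, -0.011]
ft_force: [-0.1, 0.8, -2.7]
grip_width: 0.891
673 -0.3441659587097776 0.8084081390103184 z0 23.09168197336705 [[-36.81690362 -48.20569424  18.08930641]
 [ 59.57437444  51.27753654  28.85979211]]
[17.38482046 -0.40496899 50.35222629]
(10, 51) [0.101 0.155 0.01 ]
(3, 51) [0.209 0.293 0.01 ]
(0, 40) [0.471 0.183 0.01 ]
(0, 30) [0.669 0.029 0.01 ]
(0, 18) [ 0.905 -0.155  0.01 ]
```

View pics/s7.png

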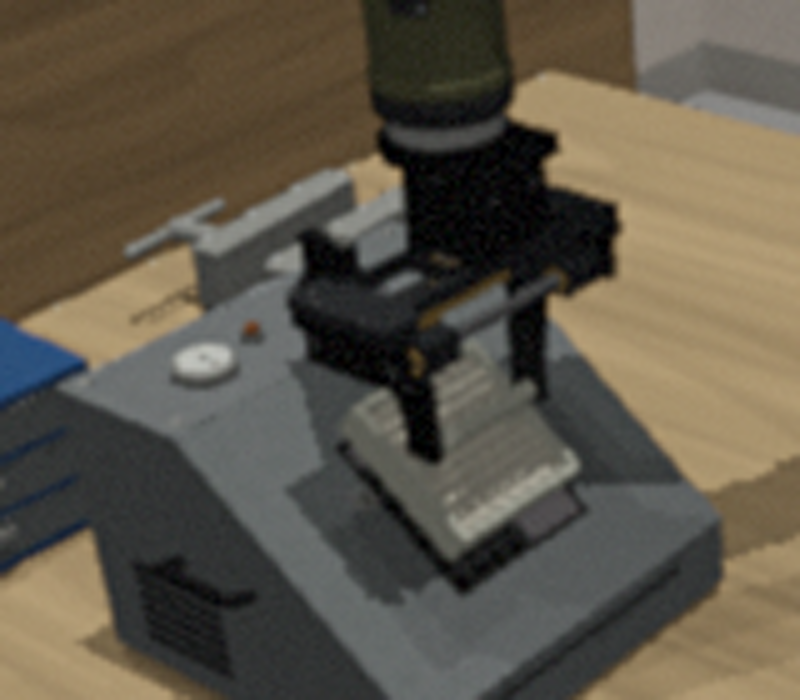

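```bash

python3 - <<'E'
from h import *
im,P,I=casplane("s7")
m=(abs(I[...,1])<30)&(I[...,0]>-40)&(I[...,0]<60)&(I[...,2]>40)&(I[...,2]<60)
v,u=np.nonzero(m);print(len(u));Q=I[m];print(np.percentile(Q,[2,10,50,90,98],axis=0).round(1))
# edges of the frame: x histogram
m=(abs(I[...,1])<60)&(I[...,2]>5)&(I[...,2]<34)&(I[...,0]>-70)&(I[...,0]<80)
for y0 in range(-50,50,20):
    k=m&(I[...,1]>y0)&(I[...,1]<y0+20);q=I[k];print(y0,len(q),q[:,0].min().round(1),q[:,0].max().round(1))
crop(im,165,230,140,210,10,"s7z")
E
```

```text
57
[[  7.4 -27.7  50.7]
 [  8.2 -23.   53.5]
 [ 12.    1.8  56.6]
 [ 16.3  24.   58.6]
 [ 17.1  28.4  59.2]]
-50 194 -36.8 62.7
-30 150 -36.9 57.5
-10 119 -68.4 47.8
10 125 -37.4 76.1
30 258 -37.1 65.3
```

View pics/s7z.png

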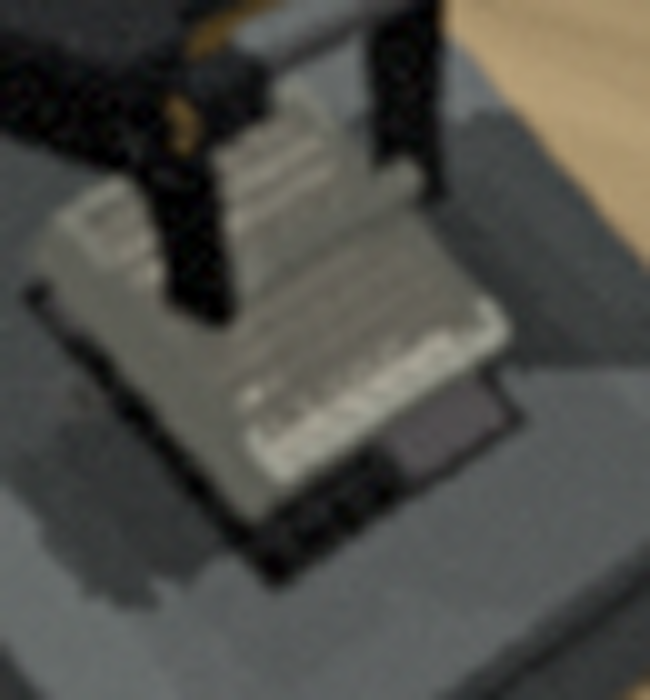

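The bar itself measures at inlet (12.3, ~0, 51.3), so it sits about 5 mm off the finger centre line. I'll go by the measured bar position: 12.3 mm down-slope, then in along the normal, watching the force.

```bash

python3 -m creep '[{"fingers":0.7,"x":0.1,"y":0.12,"z":0.01,"twist":0},{"fingers":0.7,"x":0.19,"y":0.24,"z":0.01,"twist":0},{"fingers":0.7,"x":0.19,"y":0.24,"z":0.01,"twist":0},{"fingers":0.7,"x":0.29,"y":0.165,"z":0.01,"twist":0},{"fingers":0.7,"x":0.385,"y":0.09,"z":0.01,"twist":0},{"fingers":0.7,"x":0.385,"y":0.09,"z":0.01,"twist":0}]' 45
python3 - <<'E'
from h import *
im=grab("scene","s8");crop(im,165,230,140,210,10,"s8z")
im,P,I=casplane("s8")
m=(abs(I[...,1])<30)&(I[...,0]>-40)&(I[...,0]<60)&(I[...,2]>33)&(I[...,2]<60)
Q=I[m];print(len(Q),np.percentile(Q,[2,10,50,90,98],axis=0).round(1))
E
```

```text
time: 7.03
position: [0.5129, -0.2217, 0.1458]
tool_rot: [0.011, 1.572, -0.012]
ft_force: [-0.6, 0.7, -1.5]
grip_width: 0.889
66 [[ -5.  -28.5  37.3]
 [ -4.1 -23.2  42.1]
 [ -0.7   1.7  45.8]
 [  4.2  23.8  47.7]
 [  4.9  27.9  49. ]]
```

View pics/s8z.png

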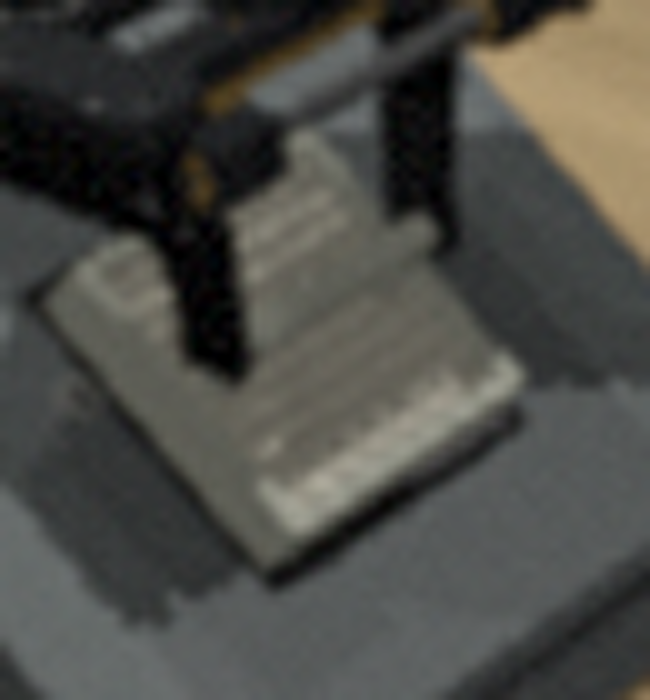

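It's entering cleanly with the bar at x≈0, so I'll continue down.

```bash

python3 -m creep '[{"fingers":0.7,"x":0.1,"y":-0.077,"z":0,"twist":0},{"fingers":0.7,"x":0.2,"y":-0.155,"z":0,"twist":0},{"fingers":0.7,"x":0.3,"y":-0.23,"z":0,"twist":0},{"fingers":0.7,"x":0.4,"y":-0.31,"z":0,"twist":0},{"fingers":0.7,"x":0.44,"y":-0.34,"z":0,"twist":0},{"fingers":0.7,"x":0.44,"y":-0.34,"z":0,"twist":0}]' 45
python3 - <<'E'
from h import *
im=grab("scene","s9");crop(im,165,230,140,210,10,"s9z")
im,P,I=casplane("s9")
m=(abs(I[...,1])<30)&(I[...,0]>-40)&(I[...,0]<60)&(I[...,2]>12)&(I[...,2]<40)
Q=I[m];print(len(Q),np.percentile(Q,[2,10,50,90,98],axis=0).round(1))
E
```

```text
time: 7.58
position: [0.513, -0.2348, 0.1285]
tool_rot: [0.011, 1.572, -0.011]
ft_force: [-0.5, 0.2, -1.6]
grip_width: 0.89
64 [[ -4.9 -28.2  18.5]
 [ -4.6 -23.3  20.9]
 [ -0.6   1.2  23.6]
 [  4.2  24.6  26.5]
 [  5.3  28.6  27.6]]
```

View pics/s9z.png

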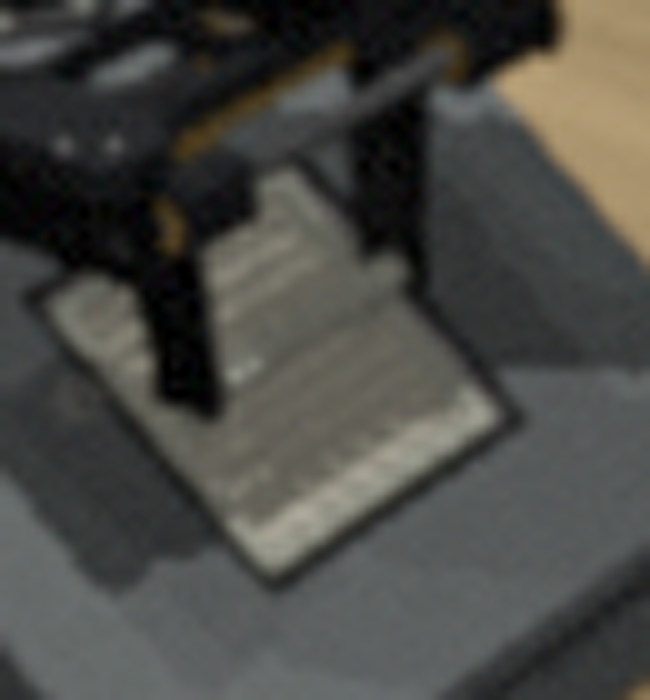

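It is well in the opening, with the bar at z≈19 and no side load. Releasing now.

```bash

python3 -m creep '[{"fingers":0.97,"x":0,"y":0,"z":0,"twist":0},{"fingers":0.97,"x":0,"y":0,"z":0,"twist":0},{"fingers":0.97,"x":0,"y":0,"z":0,"twist":0},{"fingers":0.97,"x":-0.5,"y":0,"z":0,"twist":0},{"fingers":0.97,"x":-1.5,"y":0,"z":0,"twist":0},{"fingers":0.97,"x":-2.2,"y":0,"z":0,"twist":0},{"fingers":0.97,"x":-2.2,"y":0,"z":0,"twist":0}]' 10
python3 - <<'E'
from h import *
im=grab("scene","s10");crop(im,165,230,140,210,10,"s10z")
im,P,I=casplane("s10")
m=(abs(I[...,1])<30)&(I[...,0]>-20)&(I[...,0]<20)&(I[...,2]>-20)&(I[...,2]<40)
Q=I[m];print(len(Q),np.percentile(Q,[2,10,50,90,98],axis=0).round(1))
go(inl(0,0,0))
E
```

```text
time: 8.22
position: [0.5169, -0.236, 0.2238]
tool_rot: [0.009, 1.56, -0.012]
ft_force: [0.6, -1.2, -0.6]
grip_width: 0.969
70 [[ -9.8 -25.3 -12.2]
 [  2.  -21.1   0.3]
 [  5.8   2.    4.7]
 [ 10.8  23.3   7.7]
 [ 12.   28.7   9.2]]
t 8.27 pos [ 0.5157 -0.2353  0.221 ] zyaw -0.7 F [ 0.  -0.7 -0.1] g 0.966 q7 0.47
UNITS x 2.475 y -0.159 z -0.072 twist 0.00 rows lin 2.4 tw 0.0
```

View pics/s10z.png

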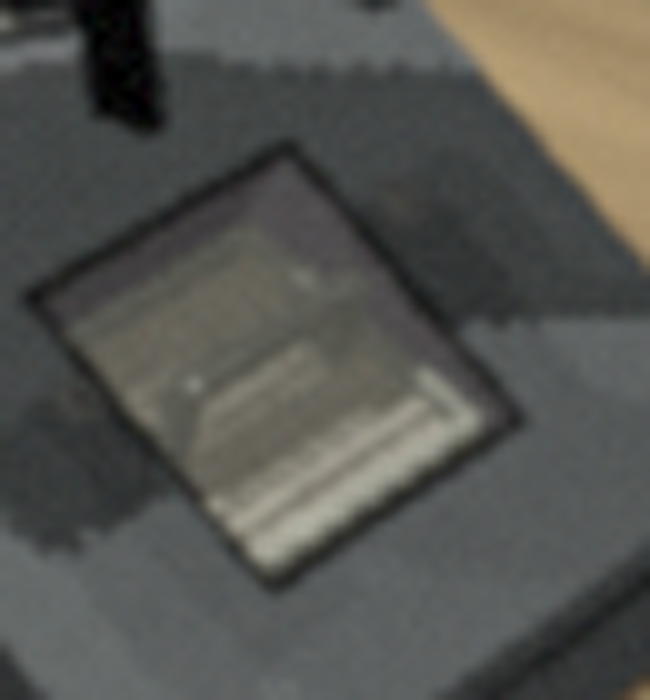

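The cassette dropped unevenly. Its uphill side went in and the downhill side is hung up, so I'll measure its tilt before pressing on that side.

```bash

python3 - <<'E'
from h import *
im,P,I=casplane("s10")
m=(abs(I[...,1])<45)&(abs(I[...,0])<53)&(I[...,2]<20)
for x0 in range(-55,55,8):
    q=I[m&(I[...,0]>=x0)&(I[...,0]<x0+8)]
    print(x0,len(q),np.percentile(q[:,2],[10,50,90]).round(1), "yrange",q[:,1].min().round(0),q[:,1].max().round(0)) if len(q) else None
im=grab("wrist","w10");cv2.imwrite("pics/w10.png",im["pixels"][:,:,::-1])
E
```

```text
-55 39 [-19.2 -11.9  -8.3] yrange -45.0 39.0
-47 52 [-17.3 -11.   -7.4] yrange -45.0 45.0
-39 54 [-22.3 -19.2 -16.3] yrange -41.0 43.0
-31 58 [-23.3 -21.2 -18.5] yrange -44.0 36.0
-23 56 [-27.8 -23.4 -20.7] yrange -45.0 35.0
-15 54 [-28.3 -25.8 -22.2] yrange -45.0 37.0
-7 68 [-29.9 -26.5  -6.6] yrange -43.0 41.0
1 108 [-29.5   2.3   7.3] yrange -42.0 40.0
9 28 [-30.4   4.3   6.4] yrange -33.0 37.0
17 26 [-35.3 -33.6 -31.3] yrange -41.0 29.0
25 50 [-38.5 -36.3 -32.9] yrange -43.0 28.0
33 49 [-42.2 -38.  -35.1] yrange -45.0 26.0
41 58 [-41.  -35.3 -32. ] yrange -44.0 28.0
49 73 [-38.8 -19.9  -0.6] yrange -45.0 44.0
```

View pics/w10.png

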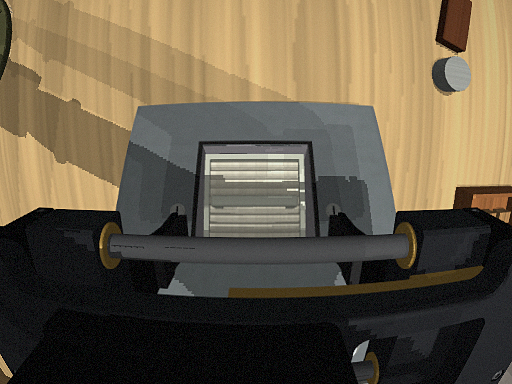

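The uphill frame edge is on the floor, with the frame top at z≈-35, but the downhill edge is 23 mm high. There is no geometric jam: 102.8 mm extent in a 106 mm opening. Pressing the bar down with closed fingers should rotate it home.

```bash

python3 - <<'E'
from h import *
from bench import telemetry
s=telemetry.get_state();M=R.from_rotvec(s["tool_rot"]).as_matrix()
for dz in (30,15,5,0,-1): print(dz,(M.T@(inl(4,0,-6)+[0,0,dz/1000]-s["position"])/.04).round(3))
E
```

```text
30 [ 1.724 -0.352 -0.028]
15 [ 2.099 -0.352 -0.029]
5 [ 2.349 -0.352 -0.03 ]
0 [ 2.474 -0.352 -0.03 ]
-1 [ 2.499 -0.352 -0.03 ]
```

```bash

python3 -m creep '[{"fingers":0,"x":0.5,"y":-0.35,"z":-0.03,"twist":0},{"fingers":0,"x":0.8,"y":-0.35,"z":-0.03,"twist":0},{"fingers":0,"x":0.8,"y":-0.35,"z":-0.03,"twist":0},{"fingers":0,"x":0.8,"y":-0.35,"z":-0.03,"twist":0},{"fingers":0,"x":1.2,"y":-0.35,"z":-0.03,"twist":0},{"fingers":0,"x":1.6,"y":-0.35,"z":-0.03,"twist":0},{"fingers":0,"x":1.9,"y":-0.35,"z":-0.03,"twist":0},{"fingers":0,"x":2.05,"y":-0.35,"z":-0.03,"twist":0},{"fingers":0,"x":2.15,"y":-0.35,"z":-0.03,"twist":0},{"fingers":0,"x":2.25,"y":-0.35,"z":-0.03,"twist":0},{"fingers":0,"x":2.35,"y":-0.35,"z":-0.03,"twist":0},{"fingers":0,"x":2.4,"y":-0.35,"z":-0.03,"twist":0},{"fingers":0,"x":2.4,"y":-0.35,"z":-0.03,"twist":0}]' 10
python3 - <<'E'
from h import *
im=grab("scene","s11");crop(im,165,230,140,210,10,"s11z")
im,P,I=casplane("s11")
m=(abs(I[...,1])<45)&(abs(I[...,0])<53)&(I[...,2]<20)
for x0 in range(-55,55,8):
    q=I[m&(I[...,0]>=x0)&(I[...,0]<x0+8)]
    print(x0,len(q),np.percentile(q[:,2],[10,50,90]).round(1)) if len(q) else None
E
```

```text
time: 9.4
position: [0.5149, -0.2478, 0.1309]
tool_rot: [0.013, 1.564, -0.006]
ft_force: [-16.1, 11.8, 52.8]
grip_width: 0.345
-55 35 [-17.3 -13.4  -9.6]
-47 54 [-19.7 -13.6 -10.3]
-39 59 [-24.6 -20.5 -17.3]
-31 54 [-25.7 -23.  -20.4]
-23 59 [-27.1 -24.  -20.7]
-15 54 [-29.4 -26.2 -23.4]
-7 76 [-30.4 -25.7  -3.9]
1 111 [-29.2   2.9  10.7]
9 39 [-8.8  6.  17.3]
17 41 [-36.8 -30.5  16.5]
25 42 [-39.  -35.7  16.2]
33 33 [-40.3 -37.5 -35.5]
41 34 [-40.9 -34.2 -31.7]
49 37 [-41.6 -22.6  -4.1]
```

View pics/s11z.png

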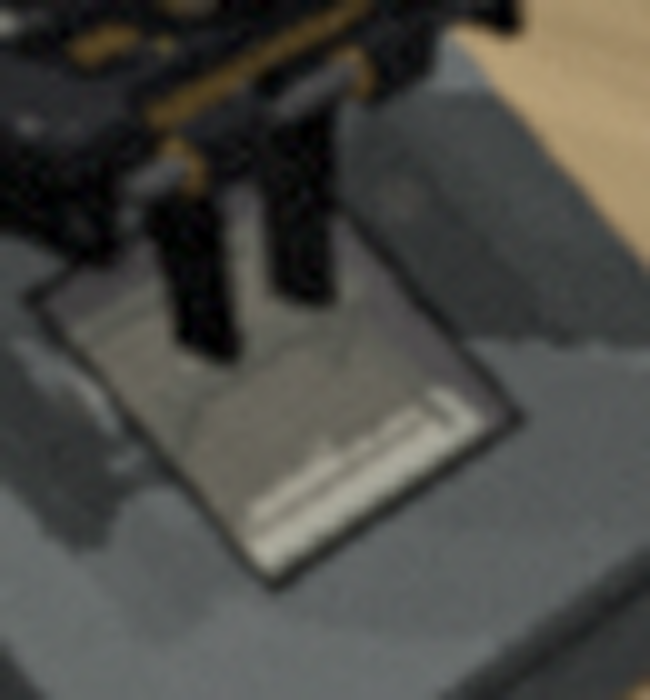

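The push reached 53 N with hardly any movement, so the cassette is wedged. I'm stopping the push to find out how before applying more.

```bash

python3 -m creep '[{"fingers":0.35,"x":-0.4,"y":0,"z":0,"twist":0},{"fingers":0.35,"x":-1.5,"y":0.4,"z":0,"twist":0},{"fingers":0.35,"x":-2.2,"y":0.5,"z":0,"twist":0},{"fingers":0.35,"x":-2.2,"y":0.5,"z":0,"twist":0},{"fingers":0.35,"x":-2.2,"y":0.5,"z":0,"twist":0}]' 10
python3 - <<'E'
from h import *
im=grab("scene","s12");crop(im,165,230,140,210,10,"s12z")
cv2.imwrite("pics/s12.png",im["pixels"][:,:,::-1])
im,P,I=casplane("s12")
# frame strip rows
def fit(sel,name):
    Q=I[sel]
    for it in range(6):
        A=np.c_[Q[:,:2],np.ones(len(Q))];x=np.linalg.lstsq(A,Q[:,2],rcond=None)[0];r=Q[:,2]-A@x;Q=Q[abs(r)<max(2.,2*r.std())]
    print(name,len(Q),"dz/dx %.3f dz/dy %.3f z0 %.1f"%tuple(x),r.std())
fit((abs(I[...,1])<38)&(I[...,0]>-36)&(I[...,0]<38)&(I[...,2]<-15)&(I[...,2]>-42),"pleats")
fit((abs(I[...,1])<45)&(I[...,0]>-50)&(I[...,0]<-42)&(I[...,2]<0)&(I[...,2]>-22),"lowframe")
m=(abs(I[...,1])<36)&(I[...,0]>-15)&(I[...,0]<22)&(I[...,2]>-4)&(I[...,2]<15)
fit(m,"bartop")
for y0 in range(-40,40,10):
    q=I[m&(I[...,1]>=y0)&(I[...,1]<y0+10)]
    if len(q): print(y0,len(q),np.median(q,axis=0).round(1))
w=grab("wrist","w12");crop(w,180,340,120,250,5,"w12")
E
```

```text
time: 9.87
position: [0.5142, -0.2283, 0.2119]
tool_rot: [0.009, 1.565, -0.01]
ft_force: [-1.0, -0.8, -0.9]
grip_width: 0.346
pleats 311 dz/dx -0.243 dz/dy -0.004 z0 -28.9 1.5816588406288379
lowframe 57 dz/dx 0.319 dz/dy 0.012 z0 2.8 2.03301671638412
bartop 75 dz/dx 0.231 dz/dy -0.009 z0 3.0 2.1269920030870932
-40 4 [  5.5 -34.4   4. ]
-30 13 [  5.9 -25.6   4.5]
-20 10 [  4.2 -15.5   4.2]
-10 12 [ 6.3 -3.9  5.7]
0 11 [4.  5.9 3.7]
10 11 [ 4.5 16.2  5.7]
20 10 [ 6.1 24.3  4.8]
30 11 [ 4.  33.5  4.2]
```

View pics/s12z.png

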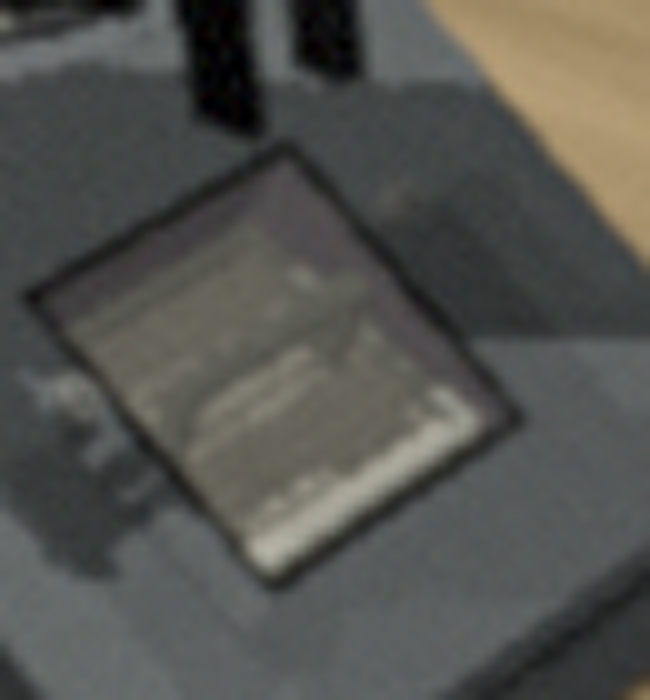

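View pics/w12.png

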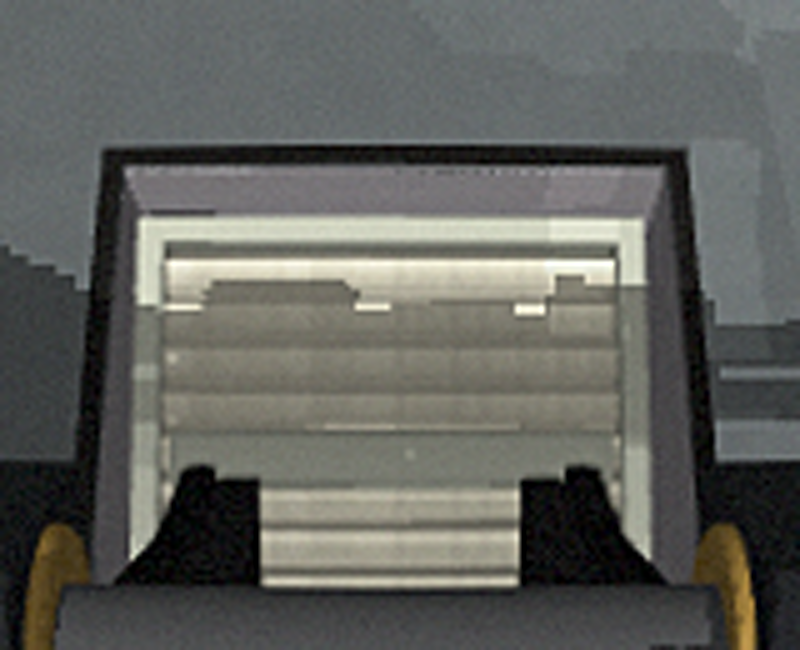

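The roll is zero and the tilt is 13.7°. A vertical push on the bar self-locks by friction (μ≈0.6) at the downhill wall. Pressing the downhill ends of the side frames along the face normal should free it, with the fingers about 68 mm apart and TCP at inlet x=-42.

```bash

python3 - <<'E'
from h import *
from bench import telemetry
s=telemetry.get_state();M=R.from_rotvec(s["tool_rot"]).as_matrix()
go(inl(-42,0,40))
for z in (40,8,-5,-10,-15,-20,-25,-28): print(z,(M.T@(inl(-42,0,z)-s["position"])/.04).round(3))
E
```

```text
t 9.97 pos [ 0.5122 -0.2282  0.2088] zyaw -0.7 F [-0.8 -0.1  0. ] g 0.350 q7 0.46
UNITS x 2.030 y 1.102 z 0.039 twist 0.00 rows lin 2.2 tw 0.0
40 [2.03  1.102 0.039]
8 [2.66  0.609 0.039]
-5 [2.916 0.409 0.039]
-10 [3.014 0.332 0.039]
-15 [3.113 0.255 0.039]
-20 [3.211 0.178 0.039]
-25 [3.31  0.101 0.039]
-28 [3.369 0.055 0.039]
```

```bash

python3 -m creep '[{"fingers":0.78,"x":0.5,"y":1.1,"z":0.04,"twist":0},{"fingers":0.78,"x":1.5,"y":1.1,"z":0.04,"twist":0},{"fingers":0.78,"x":2.03,"y":1.1,"z":0.04,"twist":0},{"fingers":0.78,"x":2.03,"y":1.1,"z":0.04,"twist":0},{"fingers":0.78,"x":2.4,"y":0.82,"z":0.04,"twist":0},{"fingers":0.78,"x":2.66,"y":0.61,"z":0.04,"twist":0},{"fingers":0.78,"x":2.8,"y":0.5,"z":0.04,"twist":0},{"fingers":0.78,"x":2.92,"y":0.41,"z":0.04,"twist":0},{"fingers":0.78,"x":3.01,"y":0.33,"z":0.04,"twist":0},{"fingers":0.78,"x":3.11,"y":0.255,"z":0.04,"twist":0},{"fingers":0.78,"x":3.11,"y":0.255,"z":0.04,"twist":0}]' 10
python3 - <<'E'
from h import *
im=grab("scene","s13");crop(im,165,230,140,210,10,"s13z")
from bench import telemetry
s=telemetry.get_state();print(toinl(s["position"]),s["ft_force"])
E
```

```text
time: 10.88
position: [0.5141, -0.2187, 0.0846]
tool_rot: [0.011, 1.571, -0.011]
ft_force: [-0.7, -0.3, 0.6]
grip_width: 0.78
[-41.36419953   0.34461595 -14.83188404] [ 0.09584363  0.0681211  -0.75969837]
```

View pics/s13z.png

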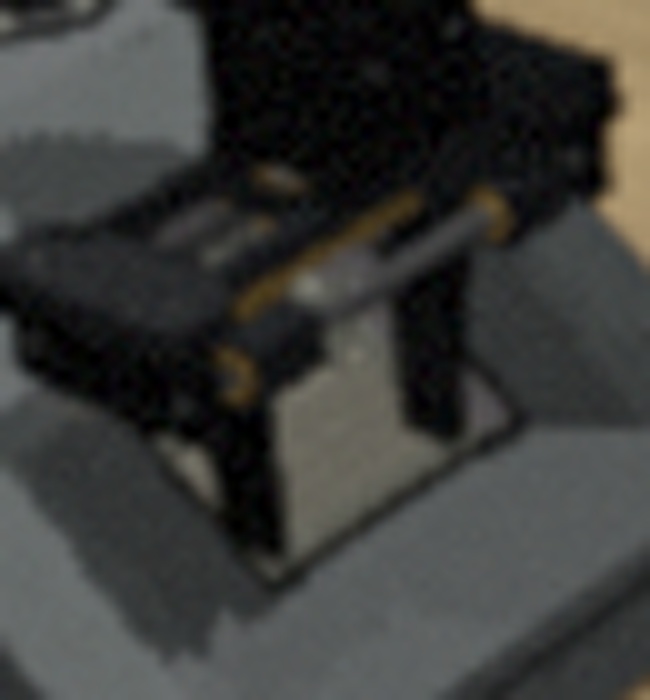

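Fingers are inside the opening over the low frame end with no contact force yet. I'll continue along the normal.

```bash

python3 -m creep '[{"fingers":0.78,"x":0.1,"y":-0.077,"z":0,"twist":0},{"fingers":0.78,"x":0.15,"y":-0.115,"z":0,"twist":0},{"fingers":0.78,"x":0.2,"y":-0.154,"z":0,"twist":0},{"fingers":0.78,"x":0.24,"y":-0.185,"z":0,"twist":0},{"fingers":0.78,"x":0.26,"y":-0.2,"z":0,"twist":0},{"fingers":0.78,"x":0.26,"y":-0.2,"z":0,"twist":0}]' 10
python3 - <<'E'
from h import *
from bench import telemetry
s=telemetry.get_state();print(toinl(s["position"]),s["ft_force"])
im=grab("scene","s14");crop(im,165,230,140,210,10,"s14z")
E
```

```text
time: 11.43
position: [0.5138, -0.2262, 0.0741]
tool_rot: [0.01, 1.571, -0.01]
ft_force: [0.1, 0.6, -0.2]
grip_width: 0.779
[-41.76259685   0.11072893 -28.15641963] [ 0.06202017  0.62075568 -0.20744701]
```

View pics/s14z.png

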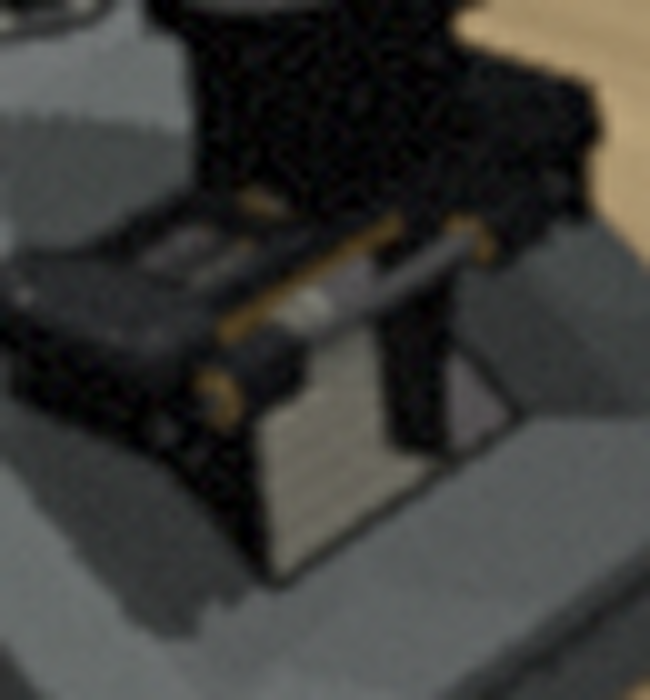

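It went down with almost no force, reaching tip depth -28.2, about the seated level. I'll press 1.5 mm more, then retreat along the same path and look.

```bash

python3 -m creep '[{"fingers":0.78,"x":0.03,"y":-0.02,"z":0,"twist":0},{"fingers":0.78,"x":0.04,"y":-0.03,"z":0,"twist":0},{"fingers":0.78,"x":-0.2,"y":0.154,"z":0,"twist":0},{"fingers":0.78,"x":-0.5,"y":0.385,"z":0,"twist":0},{"fingers":0.78,"x":-1.4,"y":0.8,"z":0,"twist":0},{"fingers":0.78,"x":-2.4,"y":1.5,"z":0,"twist":0},{"fingers":0.78,"x":-3,"y":2.3,"z":0,"twist":0},{"fingers":0.78,"x":-3,"y":3,"z":0,"twist":0},{"fingers":0.78,"x":-3,"y":3,"z":0,"twist":0}]' 10
python3 - <<'E'
from h import *
im=grab("scene","s15");crop(im,165,230,140,210,10,"s15z")
im,P,I=casplane("s15")
def fit(sel,name):
    Q=I[sel]
    for it in range(6):
        A=np.c_[Q[:,:2],np.ones(len(Q))];x=np.linalg.lstsq(A,Q[:,2],rcond=None)[0];r=Q[:,2]-A@x;Q=Q[abs(r)<max(2.,2*r.std())]
    print(name,len(Q),"dz/dx %.3f dz/dy %.3f z0 %.1f"%tuple(x),r.std())
fit((abs(I[...,1])<38)&(abs(I[...,0])<38)&(I[...,2]<-15)&(I[...,2]>-48),"pleats")
m=(abs(I[...,1])<33)&(I[...,0]>-15)&(I[...,0]<22)&(I[...,2]>-14)&(I[...,2]<15)
print(np.percentile(I[m],[2,10,50,90,98],axis=0).round(1),m.sum())
m=(I[...,2]>-12)&(I[...,2]<0)&(abs(I[...,0])<10)&(abs(I[...,1])<48);print(np.percentile(I[m],[2,10,50,90,98],axis=0).round(1),m.sum())
E
```

```text
time: 12.23
position: [0.5178, -0.098, 0.1974]
tool_rot: [0.007, 1.565, 0.001]
ft_force: [1.1, 1.2, -0.7]
grip_width: 0.78
pleats 307 dz/dx -0.072 dz/dy 0.006 z0 -37.2 1.764695572703277
[[ -6.3 -29.7 -10.2]
 [ -5.4 -24.2  -5.9]
 [ -1.8   0.5  -2.8]
 [  2.6  26.1   0.1]
 [  3.6  30.7   0.7]] 68
[[ -6.2 -36.  -10.9]
 [ -5.5 -29.5  -8.3]
 [ -1.8   6.1  -3.6]
 [  2.3  35.   -1.3]
 [  3.6  37.6  -0.1]] 76
```

View pics/s15z.png

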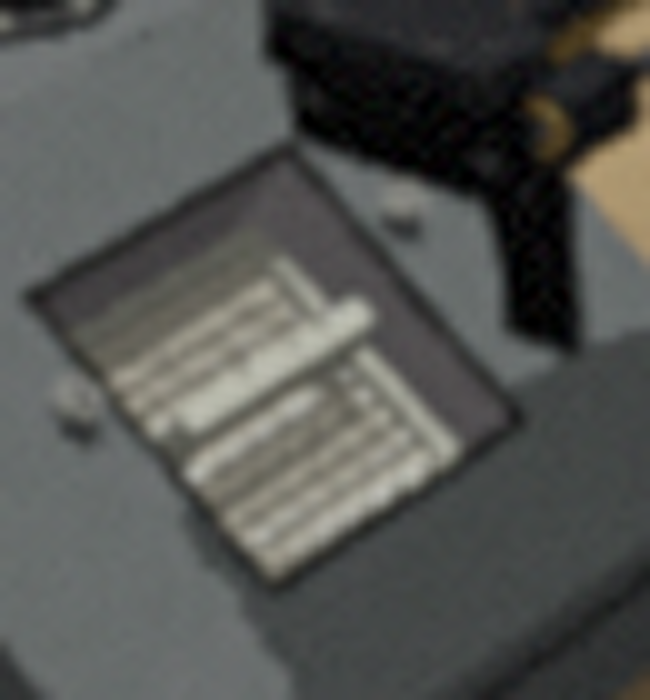

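The tilt is down to 0.07 rad, with about 6 mm left at the low side. I'll press again, deeper and until the force builds.

```bash

python3 - <<'E'
from h import *
from bench import telemetry
s=telemetry.get_state();M=R.from_rotvec(s["tool_rot"]).as_matrix()
go(inl(-42,0,40))
for z in (40,8,-15,-25,-28,-30,-32): print(z,(M.T@(inl(-42,0,z)-s["position"])/.04).round(3))
E
```

```text
t 12.28 pos [ 0.5168 -0.1014  0.1962] zyaw -0.3 F [-0.7 -0.   0.3] g 0.779 q7 0.18
UNITS x 1.707 y -2.070 z -0.056 twist 0.00 rows lin 2.6 tw 0.0
40 [ 1.707 -2.07  -0.056]
8 [ 2.337 -2.564 -0.062]
-15 [ 2.789 -2.919 -0.066]
-25 [ 2.985 -3.074 -0.068]
-28 [ 3.044 -3.12  -0.069]
-30 [ 3.084 -3.151 -0.069]
-32 [ 3.123 -3.182 -0.07 ]
```

```bash

python3 -m creep '[{"fingers":0.78,"x":0.8,"y":-1,"z":-0.06,"twist":0},{"fingers":0.78,"x":1.7,"y":-1.95,"z":-0.06,"twist":0},{"fingers":0.78,"x":2.34,"y":-2.45,"z":-0.06,"twist":0},{"fingers":0.78,"x":2.34,"y":-2.45,"z":-0.06,"twist":0},{"fingers":0.78,"x":2.34,"y":-2.45,"z":-0.06,"twist":0}]' 10
python3 - <<'E'
from h import *
from bench import telemetry
s=telemetry.get_state();M=R.from_rotvec(s["tool_rot"]).as_matrix()
print(toinl(s["position"]))
for z in (8,-15,-25,-28,-30,-32,-35): print(z,(M.T@(inl(-41,0,z)-s["position"])/.04).round(3))
E
```

```text
time: 12.7
position: [0.5085, -0.2071, 0.0982]
tool_rot: [0.014, 1.577, -0.016]
ft_force: [-0.2, -0.0, 1.2]
grip_width: 0.779
[-41.90172297  -5.50878619   2.56315261]
8 [-0.122  0.067  0.137]
-15 [ 0.332 -0.287  0.141]
-25 [ 0.529 -0.441  0.143]
-28 [ 0.588 -0.487  0.144]
-30 [ 0.627 -0.517  0.144]
-32 [ 0.667 -0.548  0.145]
-35 [ 0.726 -0.594  0.145]
```

```bash

python3 -m creep '[{"fingers":0.78,"x":0,"y":0,"z":0.1,"twist":0},{"fingers":0.78,"x":0,"y":0,"z":0.1,"twist":0}]' 10
python3 -m creep '[{"fingers":0.78,"x":0.2,"y":-0.17,"z":0,"twist":0},{"fingers":0.78,"x":0.4,"y":-0.34,"z":0,"twist":0},{"fingers":0.78,"x":0.53,"y":-0.44,"z":0,"twist":0},{"fingers":0.78,"x":0.6,"y":-0.5,"z":0,"twist":0},{"fingers":0.78,"x":0.6,"y":-0.5,"z":0,"twist":0}]' 10
python3 - <<'E'
from h import *
from bench import telemetry
s=telemetry.get_state();M=R.from_rotvec(s["tool_rot"]).as_matrix()
print(toinl(s["position"]),s["ft_force"])
E
```

```text
time: 12.87
position: [0.5179, -0.2029, 0.1021]
tool_rot: [0.009, 1.568, -0.009]
ft_force: [0.4, -0.3, 0.3]
grip_width: 0.778
time: 13.28
position: [0.5148, -0.2248, 0.0759]
tool_rot: [0.011, 1.572, -0.011]
ft_force: [-0.5, -1.1, -0.7]
grip_width: 0.776
[-41.78307842   1.07439965 -25.86846568] [-0.46187444 -1.07703438 -0.65094804]
```

```bash

python3 -m creep '[{"fingers":0.78,"x":0.06,"y":-0.045,"z":-0.02,"twist":0},{"fingers":0.78,"x":0.1,"y":-0.077,"z":-0.02,"twist":0},{"fingers":0.78,"x":0.13,"y":-0.1,"z":-0.02,"twist":0},{"fingers":0.78,"x":0.15,"y":-0.115,"z":-0.02,"twist":0},{"fingers":0.78,"x":0.15,"y":-0.115,"z":-0.02,"twist":0}]' 10
python3 - <<'E'
from h import *
from bench import telemetry
s=telemetry.get_state()
print(toinl(s["position"]),s["ft_force"])
E
```

```text
time: 13.7
position: [0.5147, -0.2281, 0.0705]
tool_rot: [0.011, 1.571, -0.009]
ft_force: [0.4, 0.8, -0.5]
grip_width: 0.784
[-42.49254206   1.0371573  -32.15516215] [ 0.37738142  0.83514623 -0.54067259]
```

```bash

python3 -m creep '[{"fingers":0.78,"x":0.03,"y":-0.02,"z":-0.01,"twist":0},{"fingers":0.78,"x":0.05,"y":-0.03,"z":-0.01,"twist":0},{"fingers":0.78,"x":0.05,"y":-0.03,"z":-0.01,"twist":0}]' 10
python3 -m creep '[{"fingers":0.78,"x":0.03,"y":-0.02,"z":0,"twist":0},{"fingers":0.78,"x":0.05,"y":-0.03,"z":0,"twist":0},{"fingers":0.78,"x":0.05,"y":-0.03,"z":0,"twist":0}]' 10
python3 - <<'E'
from h import *
from bench import telemetry
s=telemetry.get_state()
print(toinl(s["position"]),s["ft_force"])
im=grab("scene","s16");crop(im,165,230,140,210,10,"s16z")
E
```

```text
time: 13.95
position: [0.5149, -0.2284, 0.07]
tool_rot: [0.012, 1.57, -0.008]
ft_force: [-3.5, 6.0, 8.9]
grip_width: 0.778
time: 14.2
position: [0.515, -0.2283, 0.0697]
tool_rot: [0.014, 1.571, -0.005]
ft_force: [-10.4, 13.3, 24.4]
grip_width: 0.777
[-42.83864595   1.3393676  -32.87933798] [-10.36529974  13.33385035  24.39686626]
```

View pics/s16z.png

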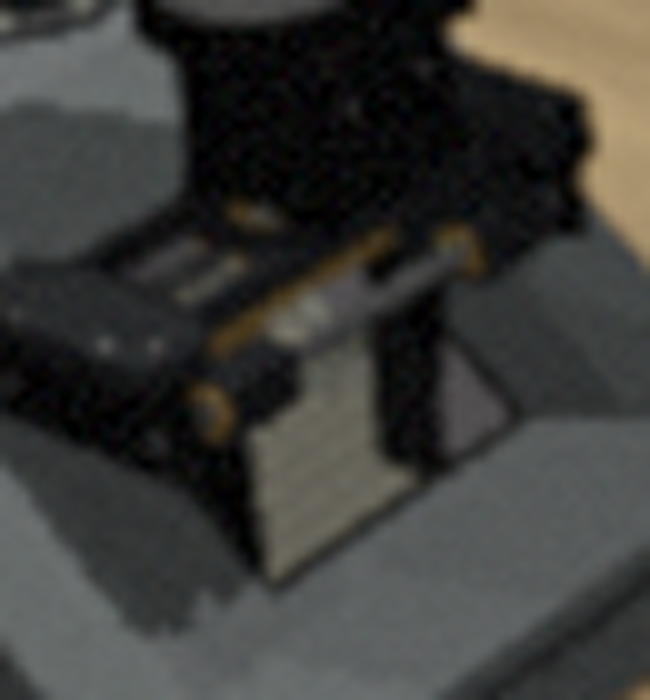

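The press met a hard stop: 24 N with the tip corner at -38.8, which matches seated pleats at about -38. Retreating to check.

```bash

python3 -m creep '[{"fingers":0.78,"x":-0.2,"y":0.154,"z":0,"twist":0},{"fingers":0.78,"x":-0.5,"y":0.385,"z":0,"twist":0},{"fingers":0.78,"x":-1.4,"y":0.9,"z":0,"twist":0},{"fingers":0.78,"x":-2.4,"y":1.7,"z":0,"twist":0},{"fingers":0.78,"x":-3,"y":2.6,"z":0,"twist":0},{"fingers":0.78,"x":-3,"y":3.5,"z":0,"twist":0},{"fingers":0.78,"x":-3,"y":3.5,"z":0,"twist":0}]' 10
python3 - <<'E'
from h import *
im=grab("scene","s17");crop(im,165,230,140,210,10,"s17z")
t=grab("top","t17");crop(t,300,420,145,260,5,"t17")
im,P,I=casplane("s17")
def fit(sel,name):
    Q=I[sel]
    for it in range(6):
        A=np.c_[Q[:,:2],np.ones(len(Q))];x=np.linalg.lstsq(A,Q[:,2],rcond=None)[0];r=Q[:,2]-A@x;Q=Q[abs(r)<max(2.,2*r.std())]
    print(name,len(Q),"dz/dx %.3f dz/dy %.3f z0 %.1f"%tuple(x),r.std())
fit((abs(I[...,1])<38)&(abs(I[...,0])<38)&(I[...,2]<-15)&(I[...,2]>-48),"pleats")
m=(I[...,2]>-14)&(I[...,2]<2)&(abs(I[...,0])<12)&(abs(I[...,1])<48);print(np.percentile(I[m],[2,10,50,90,98],axis=0).round(1),m.sum())
T=cloud(t);I=(T-O)*1000@np.array([xi,yi,zi]).T
fit((abs(I[...,1])<38)&(abs(I[...,0])<38)&(I[...,2]<-15)&(I[...,2]>-48),"pleats top")
m=(I[...,2]>-14)&(I[...,2]<2)&(abs(I[...,0])<12)&(abs(I[...,1])<45);print(np.percentile(I[m],[2,10,50,90,98],axis=0).round(1),m.sum())
E
```

```text
time: 14.83
position: [0.5186, -0.0829, 0.1894]
tool_rot: [0.006, 1.565, 0.001]
ft_force: [0.2, 1.8, -0.3]
grip_width: 0.781
pleats 317 dz/dx -0.001 dz/dy 0.000 z0 -40.4 1.8924128965816243
[[ -7.9 -34.1 -12.7]
 [ -7.4 -29.2  -8.9]
 [ -3.9   4.7  -5.9]
 [  0.6  35.7  -3.3]
 [  2.1  39.3  -1.9]] 80
pleats top 392 dz/dx 0.009 dz/dy -0.002 z0 -40.3 2.5012453181851253
[[ -5.7 -40.  -12.7]
 [ -4.4 -34.1 -11. ]
 [  0.2  -2.3  -6.2]
 [  3.9  29.2  -3.5]
 [  6.1  35.1   0.1]] 107
```

View pics/s17z.png

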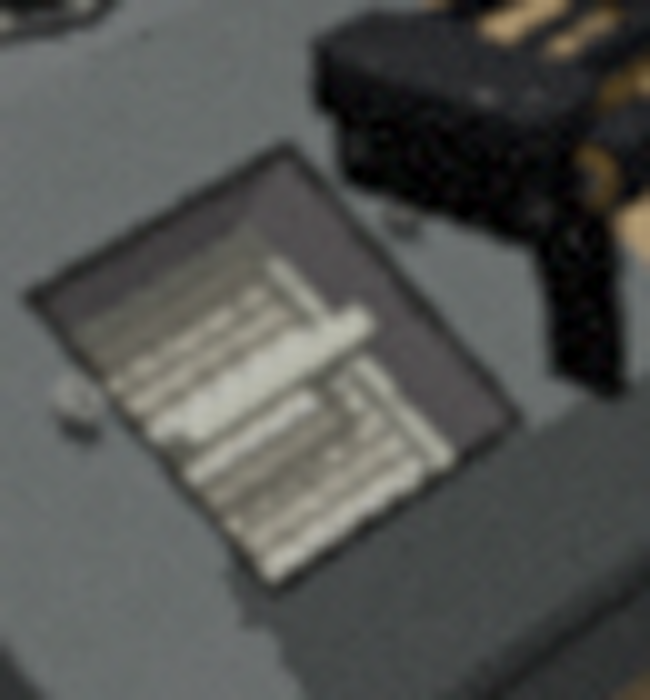

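View pics/t17.png

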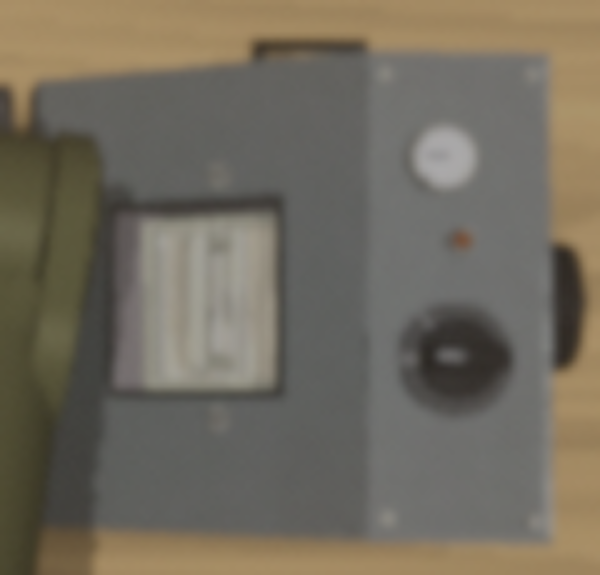

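The cassette is seated: tilt ≈0.00–0.01 rad in both views, bar top at about -6 (expected -5.5), x within 3 mm. Next, the cover: jaws across its bar, tool z at yaw -82°.

```bash

python3 - <<'E'
from h import *
go([.493,.1035,.10],-82)
E
```

```text
t 14.93 pos [ 0.5169 -0.0889  0.1874] zyaw -0.5 F [-0.3 -0.5 -0.2] g 0.780 q7 0.16
UNITS x 2.184 y 4.805 z -0.640 twist 16.31 rows lin 5.1 tw 11.4
```

```bash

python3 -m creep '[{"fingers":0.6,"x":0.3,"y":1,"z":-0.1,"twist":1.4},{"fingers":0.5,"x":0.6,"y":2,"z":-0.2,"twist":2.8},{"fingers":0.4,"x":1,"y":3,"z":-0.4,"twist":4.2},{"fingers":0.4,"x":1.4,"y":4,"z":-0.5,"twist":5.6},{"fingers":0.4,"x":1.8,"y":4.8,"z":-0.6,"twist":7},{"fingers":0.4,"x":2.18,"y":4.8,"z":-0.64,"twist":8.4},{"fingers":0.4,"x":2.18,"y":4.8,"z":-0.64,"twist":9.8},{"fingers":0.4,"x":2.18,"y":4.8,"z":-0.64,"twist":11.2},{"fingers":0.4,"x":2.18,"y":4.8,"z":-0.64,"twist":12.6},{"fingers":0.4,"x":2.18,"y":4.8,"z":-0.64,"twist":14},{"fingers":0.4,"x":2.18,"y":4.8,"z":-0.64,"twist":15.4},{"fingers":0.4,"x":2.18,"y":4.8,"z":-0.64,"twist":16.3},{"fingers":0.4,"x":2.18,"y":4.8,"z":-0.64,"twist":16.3},{"fingers":0.4,"x":2.18,"y":4.8,"z":-0.64,"twist":16.3}]' 10
python3 - <<'E'
from h import *
w=grab("wrist","w18");cv2.imwrite("pics/w18.png",w["pixels"][:,:,::-1])
go([.493,.1035,.02],-82)
E
```

```text
time: 16.1
position: [0.4933, 0.0994, 0.0991]
tool_rot: [1.107, 1.27, -1.109]
ft_force: [0.8, 0.1, -0.1]
grip_width: 0.402
t 16.15 pos [0.4933 0.0998 0.0992] zyaw -82.2 F [-0.7  0.9  0.3] g 0.401 q7 -1.62
UNITS x 1.980 y 0.007 z -0.095 twist -0.04 rows lin 1.9 tw 0.0
```

View pics/w18.png

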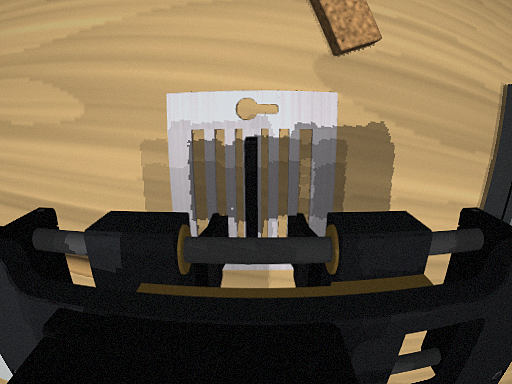

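The wrist view shows the bar at column 251 between fingers at 219 and 296, parallel to them. It's about 3 mm to the left, which matches the computed correction. Now down and grip.

```bash

python3 -m creep '[{"fingers":0.4,"x":0.8,"y":0,"z":-0.09,"twist":0},{"fingers":0.4,"x":1.5,"y":0,"z":-0.09,"twist":0},{"fingers":0.4,"x":1.98,"y":0,"z":-0.09,"twist":0},{"fingers":0.4,"x":1.98,"y":0,"z":-0.09,"twist":0},{"fingers":0.0,"x":1.98,"y":0,"z":-0.09,"twist":0},{"fingers":0.0,"x":1.98,"y":0,"z":-0.09,"twist":0},{"fingers":0.0,"x":1.98,"y":0,"z":-0.09,"twist":0},{"fingers":0.0,"x":1.98,"y":0,"z":-0.09,"twist":0},{"fingers":0.0,"x":1.98,"y":0,"z":-0.09,"twist":0},{"fingers":0.0,"x":1.98,"y":0,"z":-0.09,"twist":0}]' 20
python3 -m creep '[{"fingers":0.0,"x":0,"y":0,"z":0,"twist":0},{"fingers":0.0,"x":-0.5,"y":0,"z":0,"twist":0},{"fingers":0.0,"x":-1,"y":0,"z":0,"twist":0},{"fingers":0.0,"x":-1.5,"y":0,"z":0,"twist":0},{"fingers":0.0,"x":-1.5,"y":0,"z":0,"twist":0}]' 20
python3 - <<'E'
from h import *
s=grab("scene","s18");crop(s,230,370,180,300,5,"s18")
go([.493,.1035,.02],-82)
E
```

```text
time: 16.98
position: [0.4936, 0.105, 0.0215]
tool_rot: [1.11, 1.269, -1.107]
ft_force: [-0.7, -1.2, 4.8]
grip_width: 0.113
time: 17.4
position: [0.4949, 0.1054, 0.0835]
tool_rot: [1.113, 1.268, -1.104]
ft_force: [1.6, 0.6, -2.3]
grip_width: 0.111
t 17.45 pos [0.4939 0.1053 0.0817] zyaw -82.2 F [-0.2  0.7 -2.8] g 0.114 q7 -1.62
UNITS x 1.542 y -0.033 z 0.044 twist -0.05 rows lin 1.5 tw 0.0
```

View pics/s18.png

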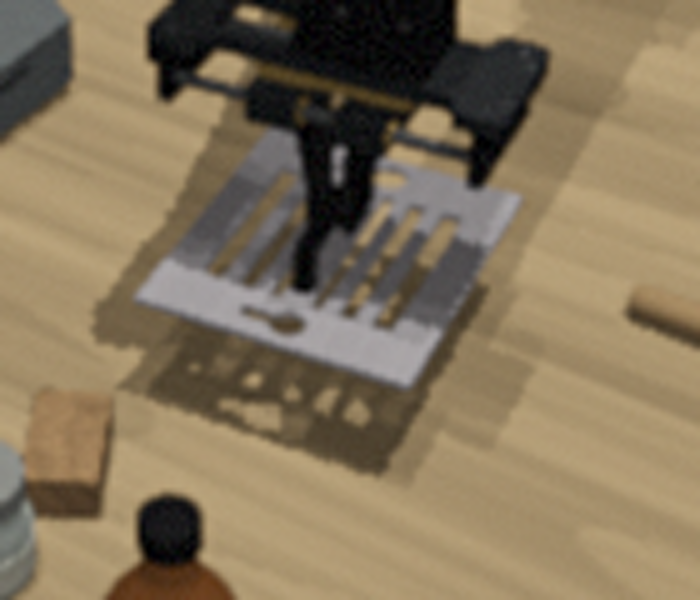

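The cover is held level with d≈8.5 mm. Carrying it to above the slope.

```bash

python3 - <<'E'
from h import *
go(inl(58.4,-.5,95)-[0,0,.0085],-90.8)
E
```

```text
t 17.45 pos [0.4939 0.1053 0.0817] zyaw -82.2 F [-0.2  0.7 -2.8] g 0.114 q7 -1.62
UNITS x -3.581 y -0.639 z 8.349 twist 1.71 rows lin 8.7 tw 1.2
```

```bash

python3 -m creep '[{"fingers":0,"x":-0.7,"y":0,"z":0,"twist":0.2},{"fingers":0,"x":-1.5,"y":-0.1,"z":0.3,"twist":0.4},{"fingers":0,"x":-2.3,"y":-0.2,"z":0.8,"twist":0.6},{"fingers":0,"x":-3,"y":-0.3,"z":1.5,"twist":0.8},{"fingers":0,"x":-3.5,"y":-0.3,"z":2.3,"twist":1},{"fingers":0,"x":-3.6,"y":-0.4,"z":3.1,"twist":1.2},{"fingers":0,"x":-3.6,"y":-0.4,"z":3.9,"twist":1.4},{"fingers":0,"x":-3.6,"y":-0.5,"z":4.7,"twist":1.6},{"fingers":0,"x":-3.6,"y":-0.5,"z":5.5,"twist":1.7},{"fingers":0,"x":-3.6,"y":-0.6,"z":6.3,"twist":1.7},{"fingers":0,"x":-3.6,"y":-0.64,"z":7,"twist":1.7},{"fingers":0,"x":-3.6,"y":-0.64,"z":7.6,"twist":1.7},{"fingers":0,"x":-3.6,"y":-0.64,"z":8.1,"twist":1.7},{"fingers":0,"x":-3.6,"y":-0.64,"z":8.35,"twist":1.7},{"fingers":0,"x":-3.6,"y":-0.64,"z":8.35,"twist":1.7},{"fingers":0,"x":-3.6,"y":-0.64,"z":8.35,"twist":1.7},{"fingers":0,"x":-3.6,"y":-0.64,"z":8.35,"twist":1.7}]' 20
python3 - <<'E'
from h import *
s=grab("scene","s19");crop(s,100,260,70,210,5,"s19")
t=grab("top","t19");crop(t,290,420,140,260,5,"t19")
P=cloud(s)
I=(P-O)*1000
go(inl(58.4,0,95)-[0,0,.0085],-90.8)
E
```

```text
time: 18.87
position: [0.512, -0.2281, 0.2231]
tool_rot: [1.218, 1.206, -1.219]
ft_force: [-0.2, 1.1, -3.2]
grip_width: 0.108
t 18.97 pos [ 0.5123 -0.228   0.2237] zyaw -90.6 F [-0.5 -0.1 -2.8] g 0.113 q7 -1.09
UNITS x -0.015 y 0.034 z 0.032 twist 0.03 rows lin 0.0 tw 0.0
```

View pics/s19.png

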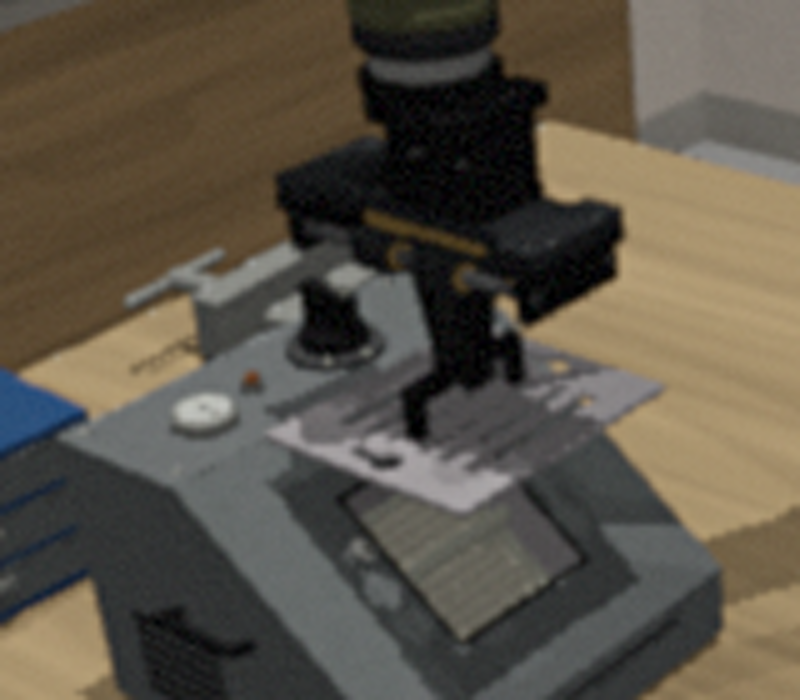

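View pics/t19.png

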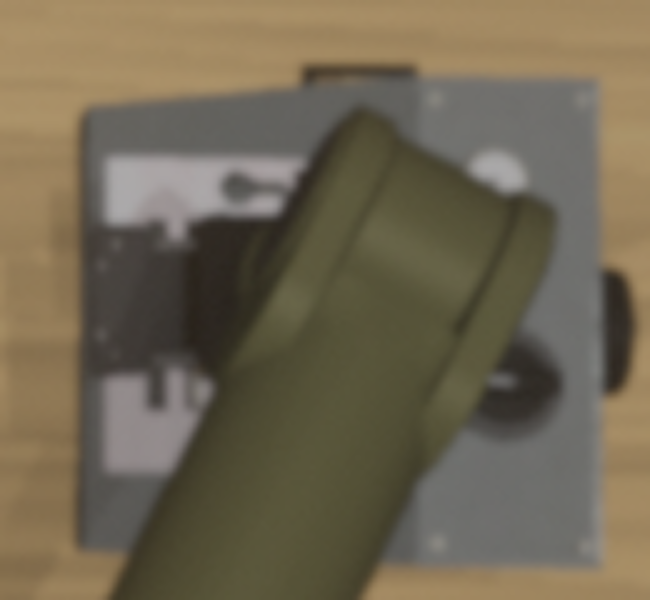

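```bash

python3 - <<'E'
from h import *
t=load("t19")
c=np.array([(105,155),(105,472),(237,187)])/5-.4+[290,140]
W=plane(t,c,.206);print(W.round(4),"mid",W[:2].mean(0),"width",np.linalg.norm(W[0]-W[1]),"yaw",np.degrees(np.arctan2(*(W[0]-W[1])[[1,0]])))
# gradient edges refine: rows where colour changes along cols 312-318
px=t["pixels"].astype(float).mean(-1)
for col in (313,315,317):
    p=px[:,col];print(col,[int(v) for v in p[164:178]],[int(v) for v in p[228:242]])
go(inl(58.4,0,95)-[0,0,.0085],-90.8)
E
```

```text
[[ 0.5992 -0.1541  0.206 ]
 [ 0.4273 -0.1535  0.206 ]
 [ 0.582  -0.2257  0.206 ]] mid [ 0.51326994 -0.15382608  0.206     ] width 0.17195701996636537 yaw -0.1966974609554218
313 [99, 97, 98, 99, 99, 101, 115, 140, 160, 168, 168, 168, 169, 169] [141, 141, 141, 141, 139, 130, 113, 93, 84, 84, 85, 87, 89, 89]
315 [97, 97, 98, 98, 99, 101, 115, 141, 161, 169, 169, 169, 170, 169] [141, 141, 142, 141, 139, 131, 115, 97, 88, 87, 87, 89, 89, 89]
317 [97, 97, 97, 97, 98, 101, 114, 140, 160, 167, 168, 169, 169, 169] [141, 140, 141, 141, 139, 131, 116, 99, 90, 89, 88, 88, 88, 88]
t 18.97 pos [ 0.5123 -0.228   0.2237] zyaw -90.6 F [-0.5 -0.1 -2.8] g 0.113 q7 -1.09
UNITS x -0.015 y 0.034 z 0.032 twist 0.03 rows lin 0.0 tw 0.0
```

```bash

python3 - <<'E'
from h import *
from bench import telemetry
s=telemetry.get_state();M=R.from_rotvec(s["tool_rot"]).as_matrix()
print((M.T@(inl(58.4,0,76)-[0,0,.0085]-s["position"])/.04).round(3))
for phi in (38,32,26,20,15,10,7,4,0,-1):
    p=np.radians(phi);x=99-(75*np.cos(p)-30*np.sin(p));z=30*np.cos(p)+75*np.sin(p)
    w=inl(x,0,z)-[0,0,.0085]
    print(phi,round(x,1),round(z,1),(M.T@(w-s["position"])/.04).round(3))
E
```

```text
[0.359 0.033 0.325]
38 58.4 69.8 [0.481 0.033 0.42 ]
32 51.3 65.2 [0.681 0.033 0.352]
26 44.7 59.8 [0.887 0.033 0.305]
20 38.8 53.8 [1.097 0.034 0.281]
15 34.3 48.4 [1.273 0.034 0.277]
10 30.3 42.6 [1.449 0.034 0.288]
7 28.2 38.9 [1.554 0.034 0.303]
4 26.3 35.2 [1.658 0.034 0.322]
0 24.0 30.0 [1.795 0.034 0.357]
-1 23.5 28.7 [1.828 0.034 0.367]
```

```bash

python3 -m creep '[{"fingers":0,"x":0.2,"y":0.02,"z":0.2,"twist":0},{"fingers":0,"x":0.36,"y":0.02,"z":0.32,"twist":0},{"fingers":0,"x":0.42,"y":0.02,"z":0.38,"twist":0},{"fingers":0,"x":0.48,"y":0.02,"z":0.42,"twist":0},{"fingers":0,"x":0.58,"y":0.02,"z":0.385,"twist":0},{"fingers":0,"x":0.68,"y":0.02,"z":0.35,"twist":0},{"fingers":0,"x":0.78,"y":0.02,"z":0.33,"twist":0},{"fingers":0,"x":0.89,"y":0.02,"z":0.305,"twist":0},{"fingers":0,"x":0.89,"y":0.02,"z":0.305,"twist":0}]' 6
python3 - <<'E'
from h import *
s=grab("scene","s20");crop(s,100,260,70,210,5,"s20")
E
```

```text
time: 19.72
position: [0.513, -0.241, 0.1878]
tool_rot: [1.218, 1.204, -1.218]
ft_force: [-0.5, 3.4, -0.8]
grip_width: 0.134
```

View pics/s20.png

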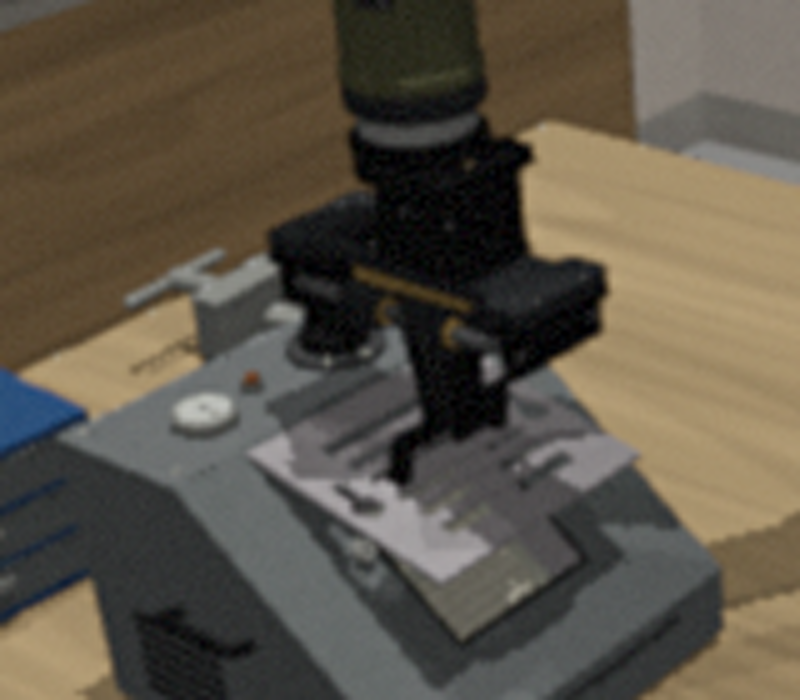

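It's pivoting as intended, with the jaw yielding to 11.7 mm. I'll continue to about 10° short of flush.

```bash

python3 -m creep '[{"fingers":0,"x":0.1,"y":0,"z":-0.013,"twist":0},{"fingers":0,"x":0.2,"y":0,"z":-0.024,"twist":0},{"fingers":0,"x":0.3,"y":0,"z":-0.028,"twist":0},{"fingers":0,"x":0.4,"y":0,"z":-0.028,"twist":0},{"fingers":0,"x":0.5,"y":0,"z":-0.02,"twist":0},{"fingers":0,"x":0.56,"y":0,"z":-0.017,"twist":0},{"fingers":0,"x":0.56,"y":0,"z":-0.017,"twist":0}]' 6
python3 - <<'E'
from h import *
s=grab("scene","s21");crop(s,140,235,120,210,8,"s21")
t=grab("top","t21");crop(t,290,420,140,260,5,"t21")
from bench import telemetry
st=telemetry.get_state();print(toinl(st["position"]+[0,0,.0085]))
E
```

```text
time: 20.35
position: [0.5127, -0.2415, 0.1657]
tool_rot: [1.219, 1.203, -1.22]
ft_force: [-0.1, 3.4, -1.4]
grip_width: 0.153
[32.24462498 -0.7531469  41.76206175]
```

View pics/s21.png

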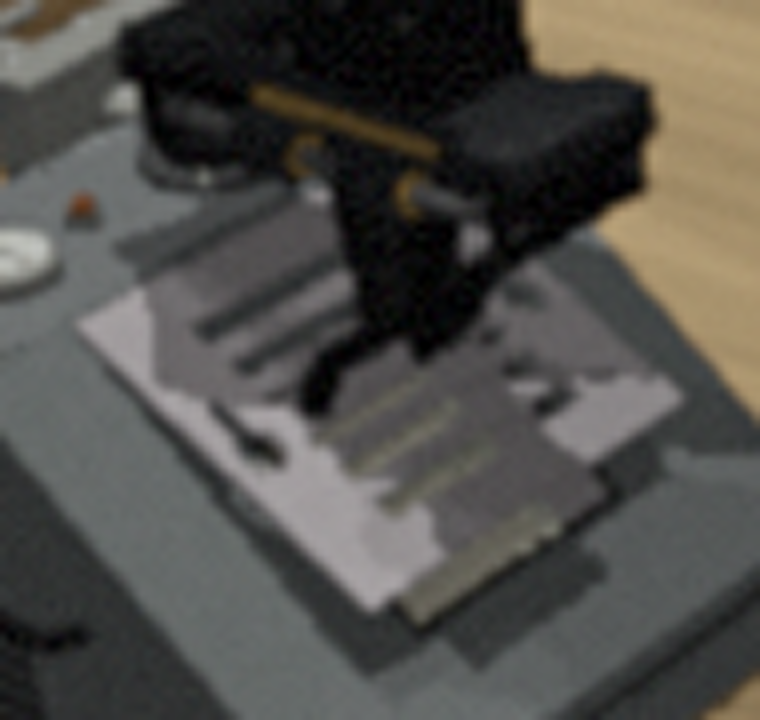

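View pics/t21.png

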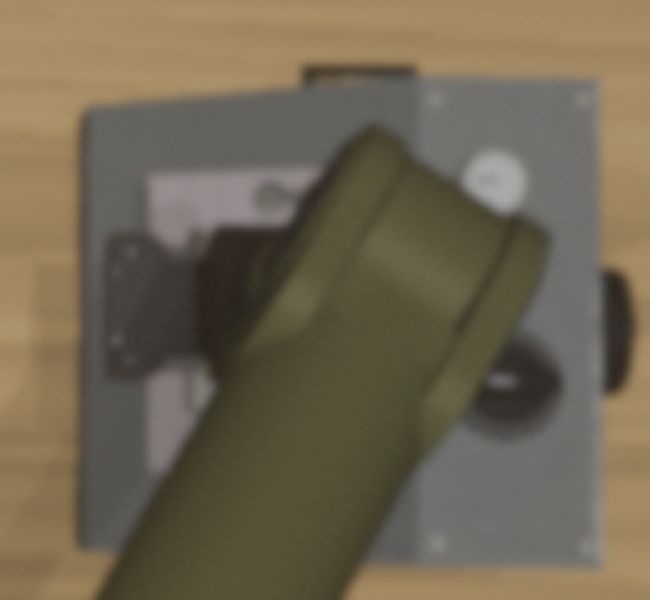

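```bash
cat >> h.py <<'E'
def cover(tag,corners=None,zlo=-5,zhi=40,view_colour=True):
    im=load(tag);P=cloud(im);I=(P-O)*1000@np.array([xi,yi,zi]).T
    hs=cv2.cvtColor(im["pixels"],cv2.COLOR_RGB2HSV).astype(int);px=im["pixels"].astype(int)
    m=(abs(I[...,1])<95)&(I[...,0]>-75)&(I[...,0]<125)&(I[...,2]>zlo)&(I[...,2]<zhi)&(px.min(-1)>130)
    Q=I[m]
    for it in range(8):
        A=np.c_[Q[:,:2],np.ones(len(Q))];x=np.linalg.lstsq(A,Q[:,2],rcond=None)[0];r=Q[:,2]-A@x;Q=Q[abs(r)<max(1.5,2*r.std())]
    print(tag,len(Q),"cover top: dz/dx %.3f dz/dy %.3f z0 %.1f"%tuple(x),"sd %.2f"%r.std())
    if corners is not None:
        d=rays(im,corners)@np.array([xi,yi,zi]).T;o=(np.array(im["xyz"])-O)*1000@np.array([xi,yi,zi]).T
        n=np.array([-x[0],-x[1],1]);t=(x[2]-o@n)/(d@n);print((o+d*t[:,None]).round(1).tolist())
    return x
E
python3 - <<'E'
from h import *
c=np.array([(378,612),(80,325),(683,395),(262,448)])/8-.4+[140,120]
cover("s21",c)
c=np.array([(150,172),(150,470),(270,195)])/5-.4+[290,140]
cover("t21",c)
E
```

```text
s21 379 cover top: dz/dx -0.180 dz/dy -0.001 z0 22.8 sd 1.38
[[-47.6, 83.9, 31.3], [101.4, 84.3, 4.5], [-43.1, -86.2, 30.7], [26.3, 67.9, 18.0]]
t21 159 cover top: dz/dx -0.159 dz/dy -0.085 z0 29.7 sd 2.32
[[-45.4, 86.4, 29.6], [-35.6, -85.9, 42.7], [27.2, 70.1, 19.4]]
```

```bash
python3 - <<'E'
from h import *
def I_at(im,uv,z):
    B=np.array([xi,yi,zi]).T;d=rays(im,uv)@B;o=(np.array(im["xyz"])-O)*1000@B
    return (o+d*((z-o[2])/d[:,2])[:,None]).round(1)
s=load("s15");crop(s,165,215,150,190,14,"studs");
print("scene",I_at(s,np.array([(74,398),(402,205)])/10-.45+[165,140],9.5))
t=load("t17");print("top",I_at(t,np.array([(221,176),(220,418)])/5-.4+[300,145],9.5))
crop(t,330,360,170,235,9,"studt")
E
```

```text
scene [[ 19.7  71.3   9.5]
 [ 18.  -65.8   9.5]]
top [[ 22.4  67.9   9.5]
 [ 22.6 -69.4   9.5]]
```

View pics/studs.png

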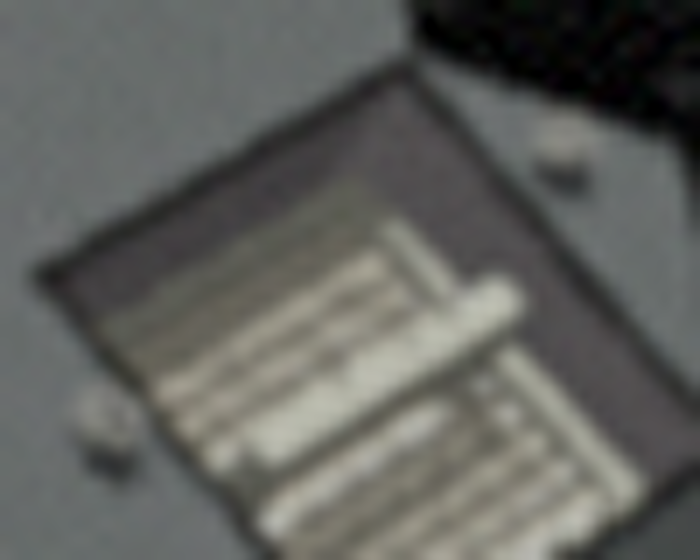

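View pics/studt.png

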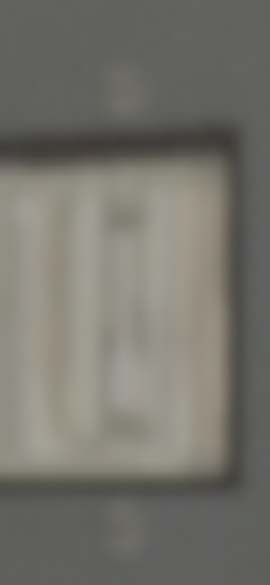

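```bash
python3 - <<'E'
from h import *
B=np.array([xi,yi,zi]).T
def I_at(im,uv,z):
    d=rays(im,uv)@B;o=(np.array(im["xyz"])-O)*1000@B
    return (o+d*((z-o[2])/d[:,2])[:,None]).round(2)
t=load("t21");px=t["pixels"].astype(float).mean(-1)
for col in (322,324,326):
    p=px[:,col]
    def cross(a,b):
        seg=p[a:b];h=(seg[0]+seg[-1])/2;i=np.where((seg[:-1]-h)*(seg[1:]-h)<=0)[0][0];return a+i+(h-seg[i])/(seg[i+1]-seg[i])
    a=cross(168,180);b=cross(228,240);w=I_at(t,[(col,a),(col,b)],30);print(col,round(a,2),round(b,2),w.tolist(),w[:,1].mean())
# studs intensity-weighted in t17
t=load("t17");g=t["pixels"].astype(float).mean(-1)
for (x0,x1,y0,y1) in ((338,350,174,184),(338,350,224,234)):
    s=g[y0:y1,x0:x1]-np.median(g[y0:y1,x0:x1]);s[s<4]=0;v,u=np.mgrid[y0:y1,x0:x1];uv=((u*s).sum()/s.sum(),(v*s).sum()/s.sum());print(uv,I_at(t,[uv],9))
# opening edges rows in t17/top0
t=load("top0");g=t["pixels"].astype(float).mean(-1)
for col in (325,330): print([int(a) for a in g[180:192,col]],[int(a) for a in g[218:230,col]])
s=load("s21");g=s["pixels"].astype(float).mean(-1)
E
```

```text
322 174.39 234.17 [[-37.11, 84.7, 30.0], [-35.38, -87.39, 30.0]] -1.3449999999999989
324 174.25 231.76 [[-30.45, 84.72, 30.0], [-28.85, -80.45, 30.0]] 2.134999999999998
326 174.13 229.1 [[-23.83, 84.69, 30.0], [-22.37, -72.81, 30.0]] 5.939999999999998
(np.float64(343.517745302714), np.float64(179.60751565762004)) [[21.22 68.54  9.  ]]
(np.float64(343.5945330296127), np.float64(228.4555808656036)) [[ 22.28 -70.12   9.  ]]
[92, 91, 92, 92, 87, 77, 70, 84, 101, 109, 109, 110] [109, 109, 109, 104, 91, 74, 75, 85, 90, 91, 91, 91]
[92, 92, 92, 89, 83, 69, 62, 71, 89, 102, 108, 109] [108, 108, 106, 102, 89, 72, 75, 85, 90, 91, 91, 91]
```

Top view: the cover is about 0.5–1 mm to the -y side of the studs and about 2 mm uphill of plan. I'll correct both while lowering the rest.

```bash
python3 - <<'E'
from h import *
from bench import telemetry
s=telemetry.get_state();M=R.from_rotvec(s["tool_rot"]).as_matrix()
for a in ((30.3,42.6),(28.2,38.9),(26.3,35.2),(25,32.5),(24,30),(24,28.5)): print(a,(M.T@(inl(a[0],.3,a[1])-[0,0,.0085]-s["position"])/.04).round(3))
E
```

```text
(30.3, 42.6) [ 0.013  0.026 -0.051]
(28.2, 38.9) [ 0.119  0.026 -0.036]
(26.3, 35.2) [ 0.221  0.026 -0.016]
(25, 32.5) [ 0.294  0.026 -0.   ]
(24, 30) [0.359 0.026 0.019]
(24, 28.5) [0.388 0.026 0.042]
```

```bash

python3 -m creep '[{"fingers":0,"x":0.06,"y":0.025,"z":-0.045,"twist":0},{"fingers":0,"x":0.12,"y":0.025,"z":-0.036,"twist":0},{"fingers":0,"x":0.17,"y":0.025,"z":-0.025,"twist":0},{"fingers":0,"x":0.22,"y":0.025,"z":-0.016,"twist":0},{"fingers":0,"x":0.29,"y":0.025,"z":0,"twist":0},{"fingers":0,"x":0.36,"y":0.025,"z":0.019,"twist":0},{"fingers":0,"x":0.36,"y":0.025,"z":0.019,"twist":0}]' 6
python3 - <<'E'
from h import *
s=grab("scene","s22");crop(s,140,235,120,210,8,"s22")
t=grab("top","t22");crop(t,290,420,140,260,5,"t22")
from bench import telemetry
st=telemetry.get_state();print(toinl(st["position"]+[0,0,.0085]),st["ft_force"])
cover("s22")
E
```

```text
time: 21.03
position: [0.5136, -0.2406, 0.152]
tool_rot: [1.22, 1.206, -1.218]
ft_force: [-2.8, 5.4, 3.2]
grip_width: 0.163
[22.70349828  0.07990645 31.08806386] [-3.11374302  4.3384905   3.68753517]
s22 347 cover top: dz/dx -0.003 dz/dy 0.052 z0 8.5 sd 1.47
```

View pics/s22.png

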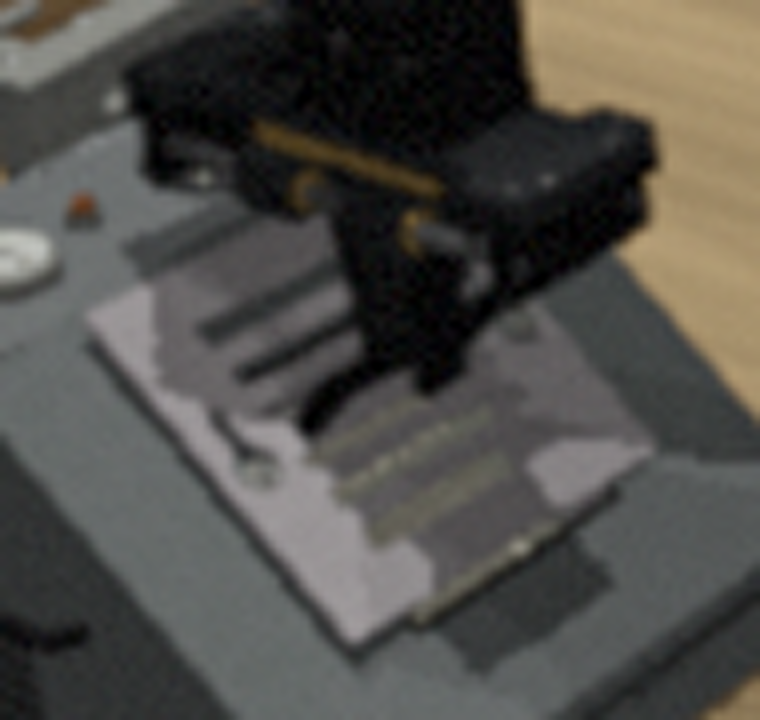

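View pics/t22.png

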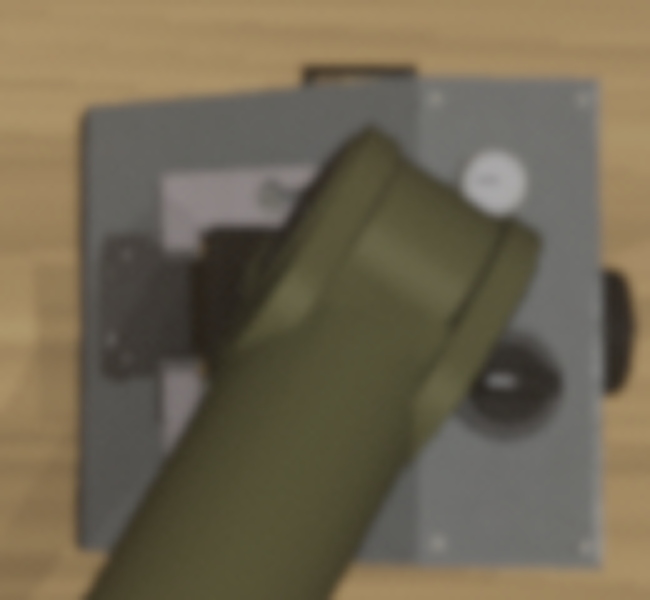

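The cover is flat along x, but the +y side stands about 7 mm higher. Stud b is through its keyhole and stud a's head still carries that side. I'll zoom in.

```bash
python3 - <<'E'
from h import *
s=load("s22");crop(s,155,190,160,190,20,"z22")
t=load("t22");crop(t,325,365,165,195,16,"zt22")
crop(s,195,215,150,170,20,"z22b")
E
```

```text
(no output)
```

View pics/z22.png

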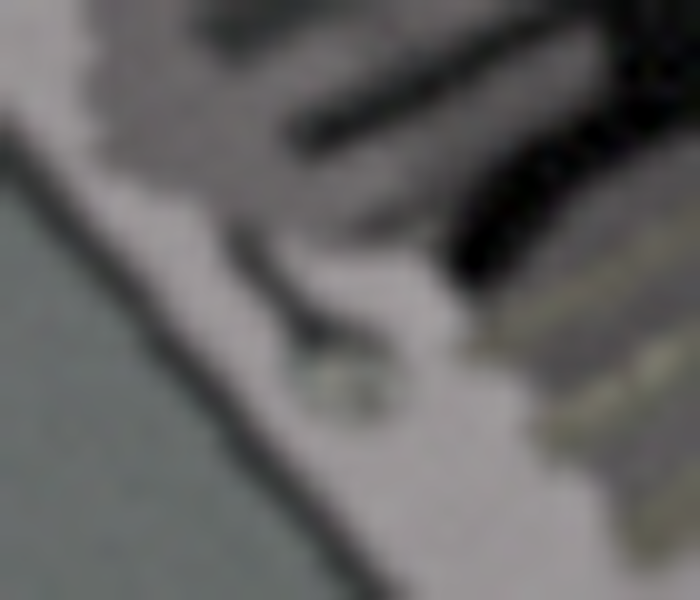

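View pics/zt22.png

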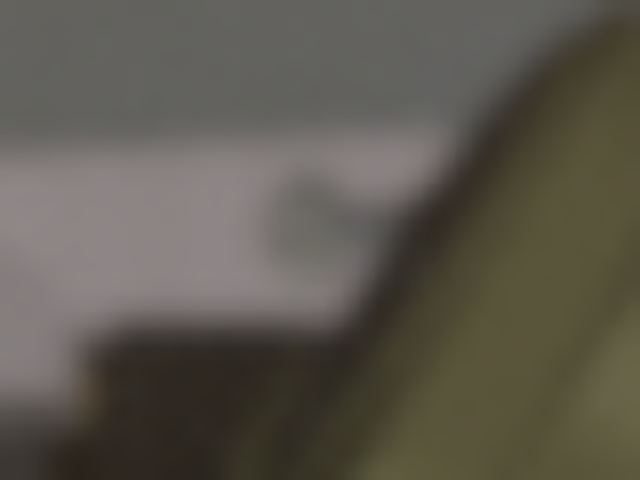

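View pics/z22b.png

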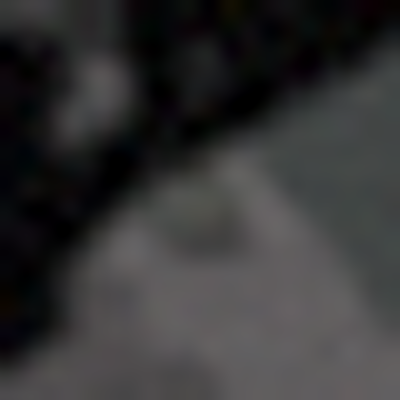

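```bash
python3 - <<'E'
from h import *
B=np.array([xi,yi,zi]).T
def I_at(im,uv,z):
    d=rays(im,uv)@B;o=(np.array(im["xyz"])-O)*1000@B
    return (o+d*((z-o[2])/d[:,2])[:,None]).round(1).tolist()
s=load("s22");t=load("t22")
k=lambda u,v,f,x,y:[(u/f-.5+.5/f+x,v/f-.5+.5/f+y)]
print("scene hole a (12)",I_at(s,k(350,378,20,155,160),12),"head",I_at(s,k(345,398,20,155,160),9.5))
print("scene hole b (5)",I_at(s,k(195,215,20,195,150),5))
print("top hole a (12)",I_at(t,k(300,218,16,325,165),12),"head",I_at(t,k(305,238,16,325,165),9.5))
# cover corners scene crop8
c=np.array([(355,640),(88,320),(655,445)])/8-.45+[140,120]
cover("s22",c)
E
```

```text
scene hole a (12) [[21.3, 70.8, 12.0]] head [[19.8, 71.9, 9.5]]
scene hole b (5) [[19.3, -67.5, 5.0]]
top hole a (12) [[22.1, 72.3, 12.0]] head [[21.7, 69.0, 9.5]]
s22 347 cover top: dz/dx -0.003 dz/dy 0.052 z0 8.5 sd 1.47
[[-47.9, 86.4, 13.1], [99.2, 85.8, 12.6], [-48.2, -81.7, 4.4]]
```

Both views say the cover is 1–2 mm uphill of the studs, so I'll ease it down-slope by that and press lightly.

```bash

python3 -m creep '[{"fingers":0,"x":0.03,"y":0,"z":-0.02,"twist":0},{"fingers":0,"x":0.06,"y":0,"z":-0.02,"twist":0},{"fingers":0,"x":0.06,"y":0,"z":-0.02,"twist":0},{"fingers":0,"x":0.06,"y":-0.02,"z":-0.02,"twist":0},{"fingers":0,"x":0.06,"y":-0.04,"z":-0.02,"twist":0},{"fingers":0,"x":0.06,"y":-0.04,"z":-0.02,"twist":0}]' 6
python3 - <<'E'
from h import *
s=grab("scene","s23");crop(s,155,190,160,190,20,"z23")
t=grab("top","t23");crop(t,325,365,165,195,16,"zt23")
from bench import telemetry
st=telemetry.get_state();print(toinl(st["position"]+[0,0,.0085]),st["ft_force"])
cover("s23")
E
```

```text
time: 21.63
position: [0.5122, -0.2412, 0.1494]
tool_rot: [1.219, 1.203, -1.219]
ft_force: [-0.0, 1.0, -2.7]
grip_width: 0.161
[21.67119417 -1.31011995 28.70664329] [-0.32220135  0.50787411 -2.27710571]
s23 339 cover top: dz/dx -0.027 dz/dy 0.005 z0 6.0 sd 1.35
```

View pics/z23.png

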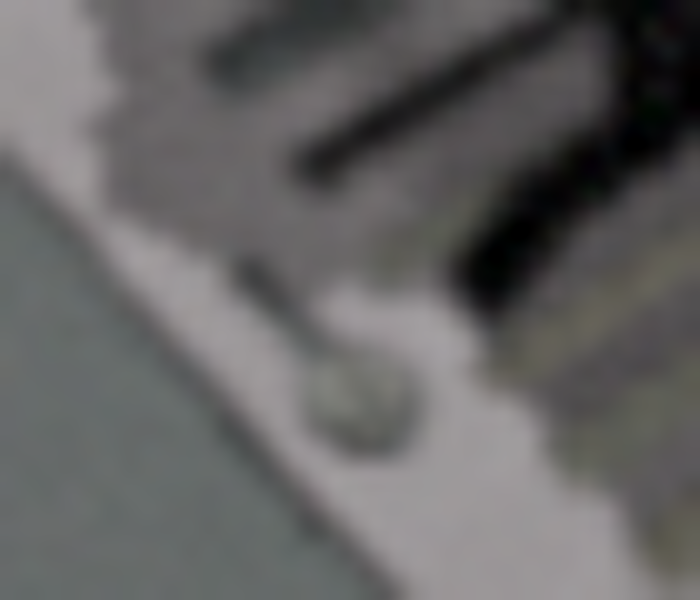

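View pics/zt23.png

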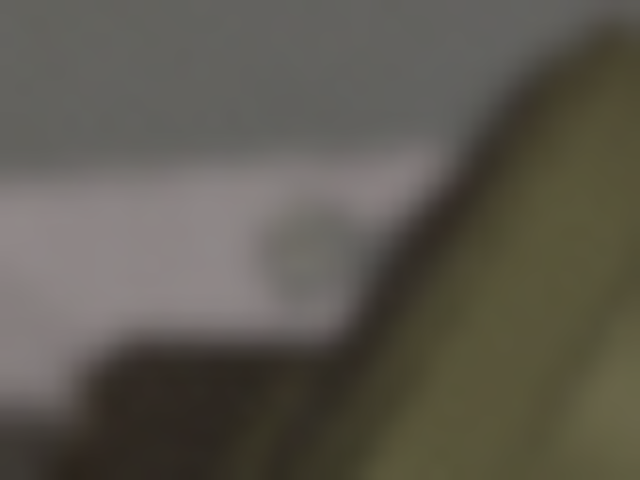

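Both stud heads are now through: the roll is 0.005 rad and the head is centred in the hole. I'll press down 2 mm, then slide down-slope.

```bash

python3 -m creep '[{"fingers":0,"x":0.03,"y":0,"z":0.02,"twist":0},{"fingers":0,"x":0.05,"y":0,"z":0.035,"twist":0},{"fingers":0,"x":0.05,"y":0,"z":0.035,"twist":0},{"fingers":0,"x":0.1,"y":0,"z":-0.03,"twist":0},{"fingers":0,"x":0.15,"y":0,"z":-0.09,"twist":0},{"fingers":0,"x":0.2,"y":0,"z":-0.155,"twist":0},{"fingers":0,"x":0.2,"y":0,"z":-0.155,"twist":0}]' 6
python3 - <<'E'
from h import *
s=grab("scene","s24");crop(s,140,235,120,210,8,"s24")
from bench import telemetry
st=telemetry.get_state();print(toinl(st["position"]+[0,0,.0085]),st["ft_force"])
c=None;cover("s24")
E
```

```text
time: 22.32
position: [0.5134, -0.2352, 0.1423]
tool_rot: [1.219, 1.201, -1.217]
ft_force: [0.9, 1.1, 4.0]
grip_width: 0.164
[12.5922889  -0.14959575 26.79455395] [1.85032803 2.09654319 3.61209777]
s24 321 cover top: dz/dx -0.001 dz/dy 0.005 z0 3.9 sd 1.20
```

View pics/s24.png

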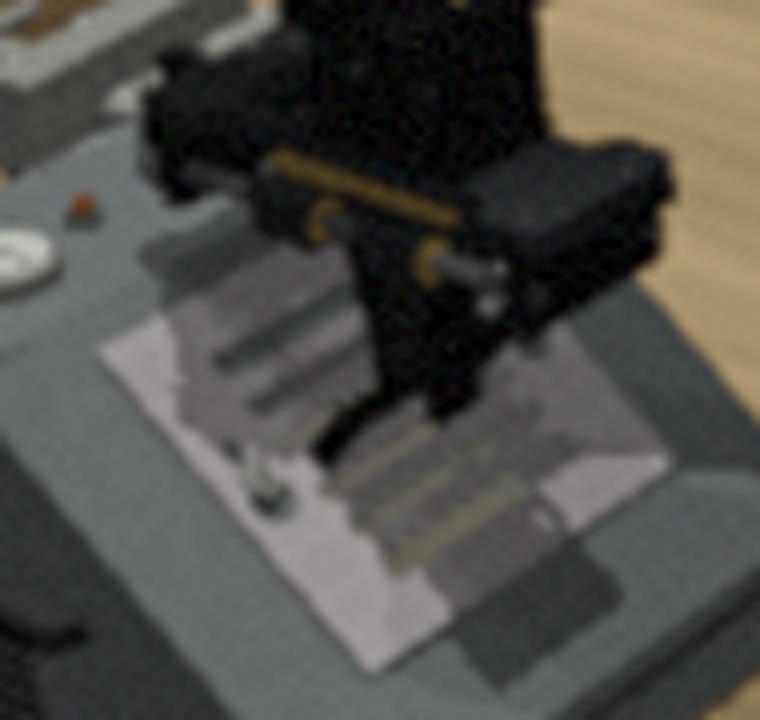

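Lying flat (z0 3.9 mm against the expected 4) and sliding under the heads. Continuing to the slot ends.

```bash

python3 -m creep '[{"fingers":0,"x":0.05,"y":0,"z":-0.065,"twist":0},{"fingers":0,"x":0.1,"y":0,"z":-0.13,"twist":0},{"fingers":0,"x":0.15,"y":0,"z":-0.195,"twist":0},{"fingers":0,"x":0.2,"y":0,"z":-0.26,"twist":0},{"fingers":0,"x":0.24,"y":0,"z":-0.31,"twist":0},{"fingers":0,"x":0.26,"y":0,"z":-0.335,"twist":0},{"fingers":0,"x":0.26,"y":0,"z":-0.335,"twist":0}]' 6
python3 - <<'E'
from h import *
s=grab("scene","s25");crop(s,140,235,120,210,8,"s25")
from bench import telemetry
st=telemetry.get_state();print(toinl(st["position"]+[0,0,.0085]),st["ft_force"])
c=None;cover("s25")
E
```

```text
time: 22.95
position: [0.5134, -0.222, 0.132]
tool_rot: [1.219, 1.201, -1.218]
ft_force: [0.4, 0.9, 5.8]
grip_width: 0.159
[-4.19268145 -0.42874419 26.7463125 ] [0.39336976 1.14097365 4.46932966]
s25 345 cover top: dz/dx 0.002 dz/dy -0.001 z0 4.1 sd 1.36
```

View pics/s25.png

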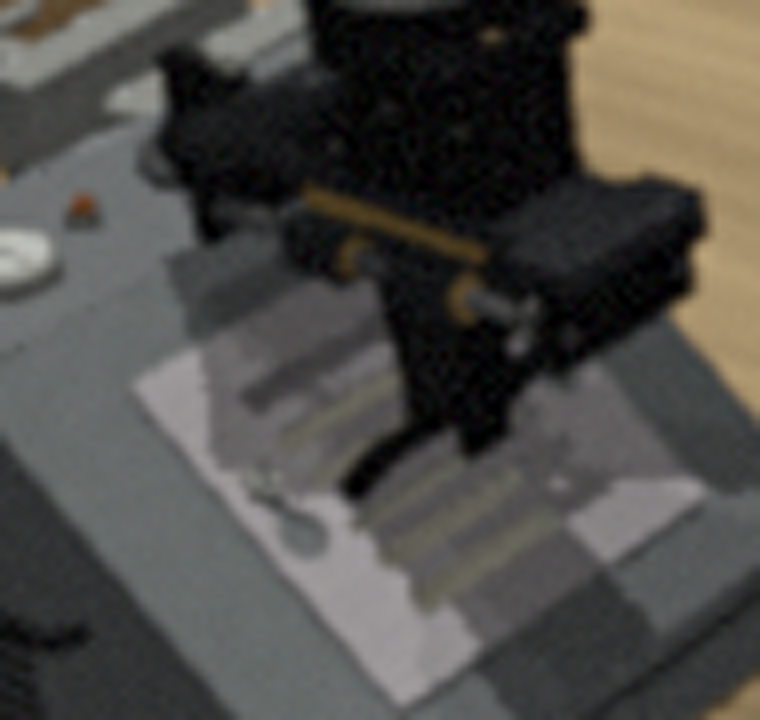

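```bash

python3 -m creep '[{"fingers":0,"x":0.03,"y":0,"z":-0.04,"twist":0},{"fingers":0,"x":0.06,"y":0,"z":-0.08,"twist":0},{"fingers":0,"x":0.09,"y":0,"z":-0.12,"twist":0},{"fingers":0,"x":0.09,"y":0,"z":-0.12,"twist":0}]' 8
python3 - <<'E'
from h import *
s=grab("scene","s26");crop(s,140,235,120,210,8,"s26")
from bench import telemetry
st=telemetry.get_state();print(toinl(st["position"]+[0,0,.0085]),st["ft_force"])
cover("s26")
E
```

```text
time: 23.33
position: [0.5138, -0.2217, 0.1302]
tool_rot: [1.218, 1.193, -1.22]
ft_force: [-0.8, -5.8, 10.0]
grip_width: 0.163
[-5.58832220e+00  6.09630200e-03  2.55172797e+01] [-1.48427415 -5.25803133 10.38866358]
s26 356 cover top: dz/dx 0.001 dz/dy 0.002 z0 4.1 sd 1.51
```

View pics/s26.png

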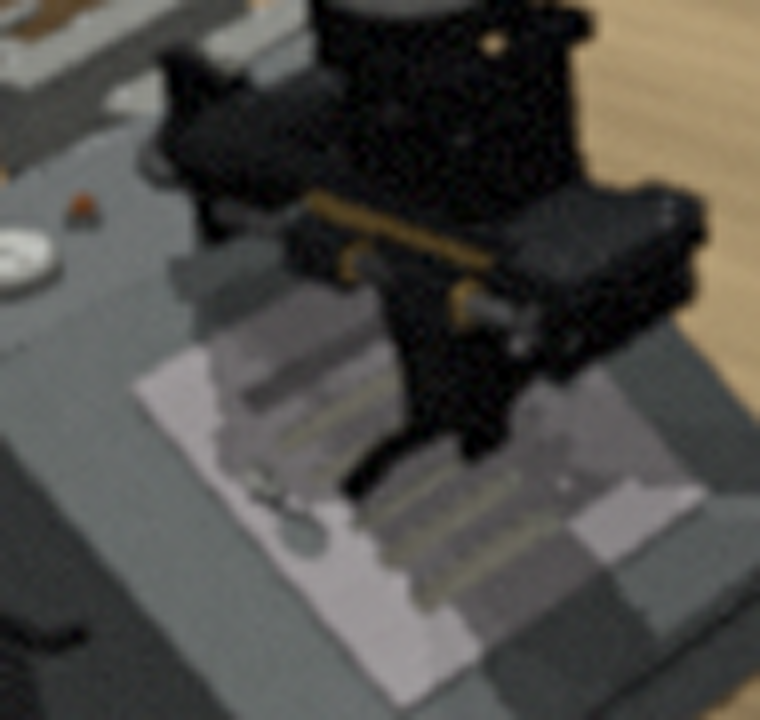

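The slots have bottomed: the reaction rises while the position stops. I'll confirm the pose from the corners before letting go.

```bash
python3 - <<'E'
from h import *
c=np.array([(405,707),(133,385),(706,490)])/8-.45+[140,120]
cover("s26",c)
E
python3 -m creep '[{"fingers":0.2,"x":-0.03,"y":0,"z":0.06,"twist":0},{"fingers":0.24,"x":-0.1,"y":0,"z":0.06,"twist":0},{"fingers":0.26,"x":-0.2,"y":0,"z":0.06,"twist":0},{"fingers":0.3,"x":-0.4,"y":0,"z":0.06,"twist":0},{"fingers":0.4,"x":-0.9,"y":0,"z":0.06,"twist":0},{"fingers":0.4,"x":-1.7,"y":0,"z":0.06,"twist":0},{"fingers":0.4,"x":-2.6,"y":0,"z":0.06,"twist":0},{"fingers":0.4,"x":-3,"y":0,"z":0.06,"twist":0},{"fingers":0.4,"x":-3,"y":0,"z":0.06,"twist":0}]' 8
python3 - <<'E'
from h import *
s=grab("scene","s27");crop(s,140,235,120,210,8,"s27")
t=grab("top","t27");crop(t,290,420,140,260,5,"t27")
cover("s27")
go([.478,-.366,.26],-.8)
E
```

```text
s26 356 cover top: dz/dx 0.001 dz/dy 0.002 z0 4.1 sd 1.51
[[-76.0, 82.4, 4.2], [73.3, 83.4, 4.4], [-73.7, -87.1, 3.9]]
time: 24.13
position: [0.5148, -0.2201, 0.2522]
tool_rot: [1.221, 1.197, -1.214]
ft_force: [0.2, -0.8, -0.3]
grip_width: 0.401
s27 386 cover top: dz/dx -0.001 dz/dy -0.003 z0 4.2 sd 1.55
t 24.23 pos [ 0.5128 -0.2189  0.248 ] zyaw -90.7 F [-0.2 -0.3 -0.4] g 0.403 q7 -1.12
UNITS x -0.302 y -0.824 z 3.688 twist -17.98 rows lin 3.6 tw 12.6
```

View pics/s27.png

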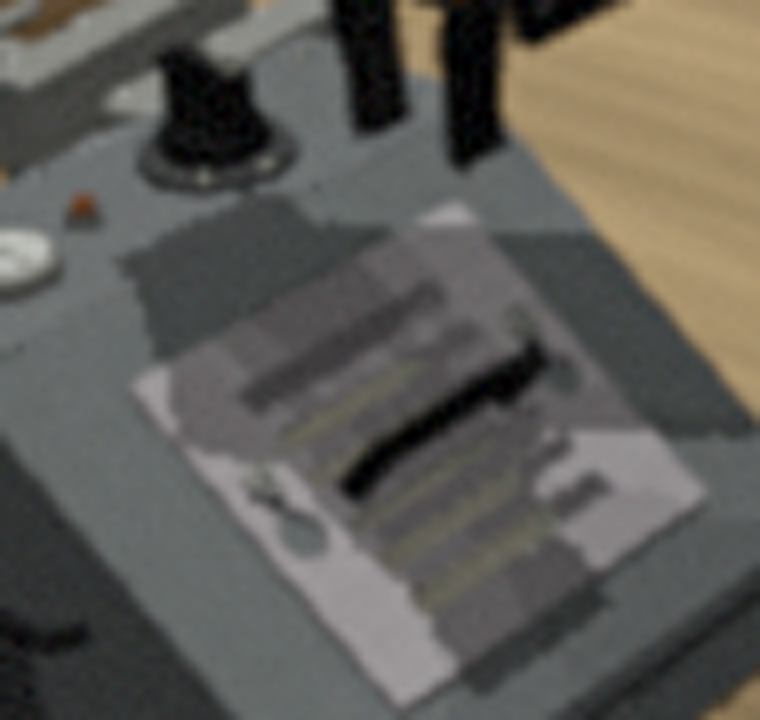

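View pics/t27.png

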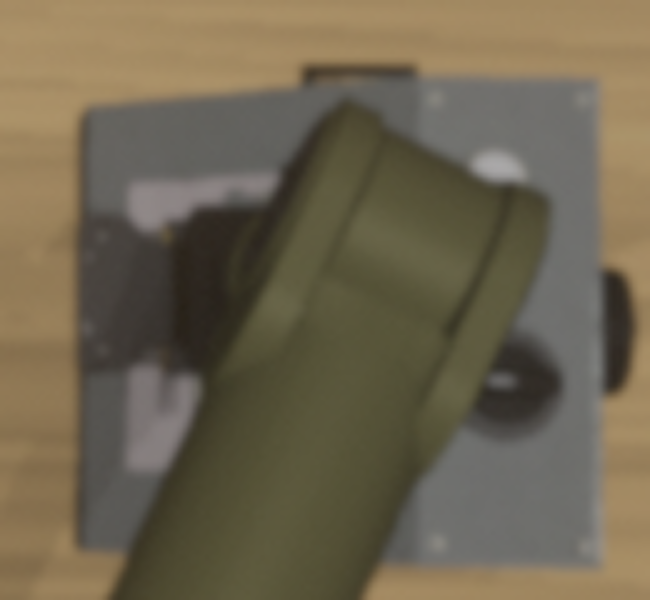

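The cover is home: flat, z0 4.2 mm, centre x ≈ -1.3 mm, and both studs at the slot ends. Next I'll measure the knob axis from the base plate and the grip bar.

```bash
python3 - <<'E'
from h import *
t=load("top0");s=load("scene0")
k=lambda u,v,f,x,y:[(u/f-.5+.5/f+x,v/f-.5+.5/f+y)]
print("plate top",plane(t,k(457,358,5,300,145),.192), "bar top",plane(t,k(463,356,5,300,145),.2295))
crop(t,370,415,195,235,14,"k1");crop(s,150,190,115,150,16,"k2")
P=cloud(s);q=P[(P[...,2]>.222)&(P[...,2]<.231)&(abs(P[...,0]-.476)<.03)&(abs(P[...,1]+.37)<.035)];print(len(q),q.mean(0),np.percentile(q,[5,95],axis=0))
E
```

```text
plate top [[ 0.47679215 -0.37381782  0.192     ]] bar top [[ 0.47659338 -0.36717235  0.2295    ]]
44 [ 0.47952071 -0.36959323  0.22722692] [[ 0.4729     -0.38865339  0.22229633]
 [ 0.48467488 -0.35313115  0.23073343]]
```

View pics/k1.png

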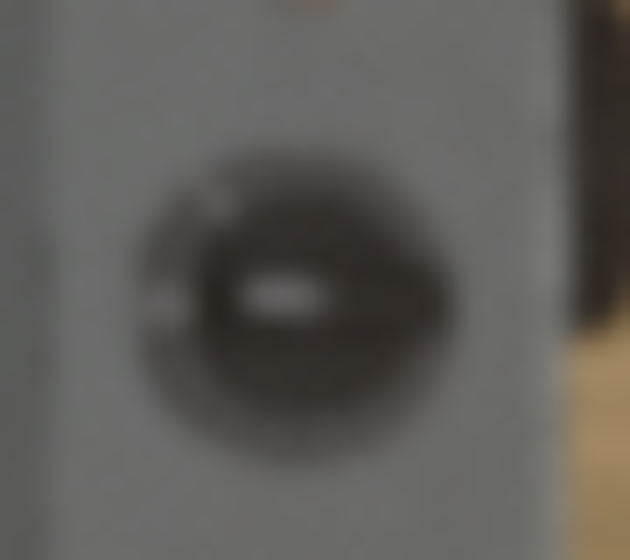

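View pics/k2.png

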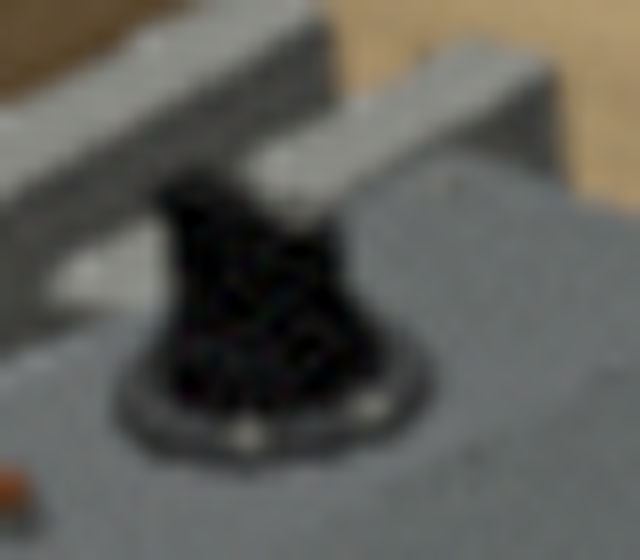

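```bash

python3 -m creep '[{"fingers":0.5,"x":-0.5,"y":-0.1,"z":0.4,"twist":-1.4},{"fingers":0.5,"x":-0.8,"y":-0.3,"z":1.2,"twist":-2.8},{"fingers":0.5,"x":-0.8,"y":-0.5,"z":2,"twist":-4.2},{"fingers":0.5,"x":-0.8,"y":-0.7,"z":2.8,"twist":-5.6},{"fingers":0.5,"x":-0.6,"y":-0.85,"z":3.5,"twist":-7},{"fingers":0.5,"x":-0.4,"y":-0.85,"z":3.84,"twist":-8.4},{"fingers":0.5,"x":-0.3,"y":-0.85,"z":3.84,"twist":-9.8},{"fingers":0.5,"x":-0.3,"y":-0.85,"z":3.84,"twist":-11.2},{"fingers":0.5,"x":-0.3,"y":-0.85,"z":3.84,"twist":-12.6},{"fingers":0.5,"x":-0.3,"y":-0.85,"z":3.84,"twist":-14},{"fingers":0.5,"x":-0.3,"y":-0.85,"z":3.84,"twist":-15.4},{"fingers":0.5,"x":-0.3,"y":-0.85,"z":3.84,"twist":-16.8},{"fingers":0.5,"x":-0.3,"y":-0.85,"z":3.84,"twist":-18},{"fingers":0.5,"x":-0.3,"y":-0.85,"z":3.84,"twist":-18},{"fingers":0.5,"x":-0.3,"y":-0.85,"z":3.84,"twist":-18},{"fingers":0.5,"x":-0.3,"y":-0.85,"z":3.84,"twist":-18}]' 8
python3 - <<'E'
from h import *
s=grab("scene","s28");crop(s,100,230,60,180,6,"s28")
w=grab("wrist","w28");cv2.imwrite("pics/w28.png",w["pixels"][:,:,::-1])
go([.477,-.3715,.208],-.6)
E
```

```text
time: 25.57
position: [0.4762, -0.372, 0.2586]
tool_rot: [0.013, 1.572, -0.012]
ft_force: [0.7, -0.2, 0.1]
grip_width: 0.499
t 25.67 pos [ 0.4764 -0.3721  0.259 ] zyaw -0.9 F [ 1.  -0.   0.6] g 0.503 q7 0.75
UNITS x 1.276 y 0.015 z 0.015 twist -0.05 rows lin 1.2 tw 0.0
```

View pics/s28.png

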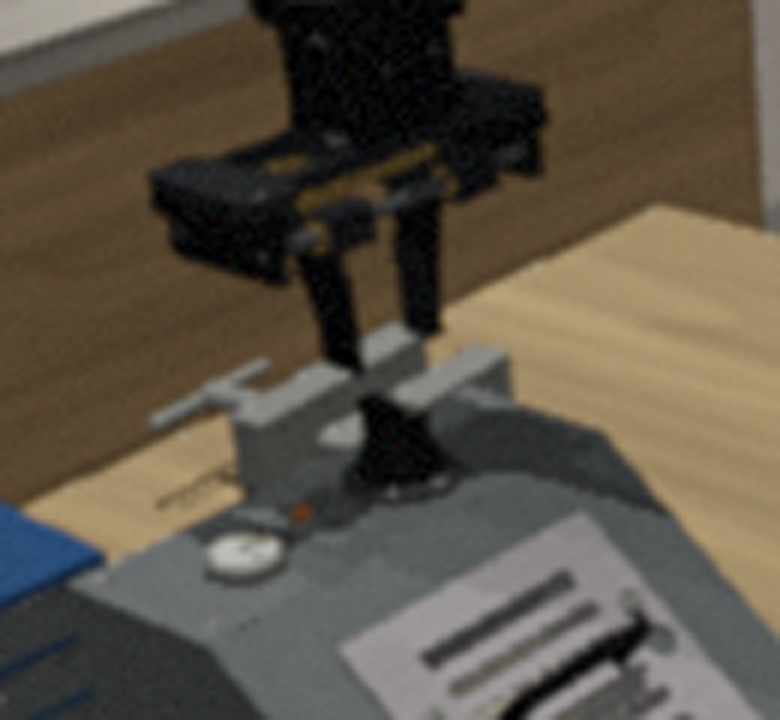

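View pics/w28.png

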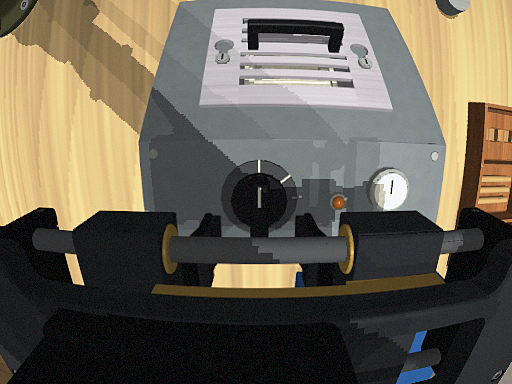

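The cover shows both studs locked at the slot ends at (225,58) and (363,60). The knob is centred between the fingers at (260,195). Descending to grip it.

```bash

python3 -m creep '[{"fingers":0.5,"x":0.6,"y":0.015,"z":0.015,"twist":0},{"fingers":0.5,"x":1.1,"y":0.015,"z":0.015,"twist":0},{"fingers":0.5,"x":1.25,"y":0.015,"z":0.015,"twist":0},{"fingers":0.5,"x":1.25,"y":0.015,"z":0.015,"twist":0},{"fingers":0,"x":1.25,"y":0.015,"z":0.015,"twist":0},{"fingers":0,"x":1.25,"y":0.015,"z":0.015,"twist":0},{"fingers":0,"x":1.25,"y":0.015,"z":0.015,"twist":0},{"fingers":0,"x":1.25,"y":0.015,"z":0.015,"twist":0},{"fingers":0,"x":1.25,"y":0.015,"z":0.015,"twist":0},{"fingers":0,"x":1.25,"y":0.015,"z":0.015,"twist":0}]' 25
python3 - <<'E'
from bench import telemetry
s=telemetry.get_state();print(s["ft_force"],s["torque"])
E
```

```text
time: 26.5
position: [0.4772, -0.3718, 0.21]
tool_rot: [0.01, 1.57, -0.011]
ft_force: [0.2, 0.8, 2.5]
grip_width: 0.146
[0.24733835 0.81824691 2.51759831] [ 0.19331448 -0.17833801  0.03866423]
```

It is gripped at 12.7 mm, matching the 13 mm bar. Turning clockwise.

```bash

python3 -m creep '[{"fingers":0,"x":0,"y":0,"z":0,"twist":1},{"fingers":0,"x":0,"y":0,"z":0,"twist":2},{"fingers":0,"x":0,"y":0,"z":0,"twist":3},{"fingers":0,"x":0,"y":0,"z":0,"twist":4},{"fingers":0,"x":0,"y":0,"z":0,"twist":5},{"fingers":0,"x":0,"y":0,"z":0,"twist":6},{"fingers":0,"x":0,"y":0,"z":0,"twist":7},{"fingers":0,"x":0,"y":0,"z":0,"twist":8},{"fingers":0,"x":0,"y":0,"z":0,"twist":9},{"fingers":0,"x":0,"y":0,"z":0,"twist":10},{"fingers":0,"x":0,"y":0,"z":0,"twist":10.4},{"fingers":0,"x":0,"y":0,"z":0,"twist":10.4},{"fingers":0,"x":0,"y":0,"z":0,"twist":10.4},{"fingers":0,"x":0,"y":0,"z":0,"twist":10.4}]' 25
python3 - <<'E'
from h import *
from bench import telemetry
s=telemetry.get_state();print(s["ft_force"],s["torque"])
s=grab("scene","s29");crop(s,100,230,60,180,6,"s29")
w=grab("wrist","w29");crop(w,180,340,100,260,4,"w29")
go([.477,-.3715,.208],-.8)
E
```

```text
time: 27.67
position: [0.4773, -0.372, 0.21]
tool_rot: [0.717, 1.448, -0.718]
ft_force: [-0.5, -0.7, 3.9]
grip_width: 0.145
[-0.49396111 -0.70654312  3.86092127] [-0.10517922  0.3251157   0.22334995]
t 27.77 pos [ 0.4774 -0.3719  0.2101] zyaw -52.7 F [-1.9 -0.4  4.3] g 0.148 q7 -0.10
UNITS x 0.052 y -0.000 z -0.014 twist -10.38 rows lin 0.1 tw 7.3
```

View pics/w29.png

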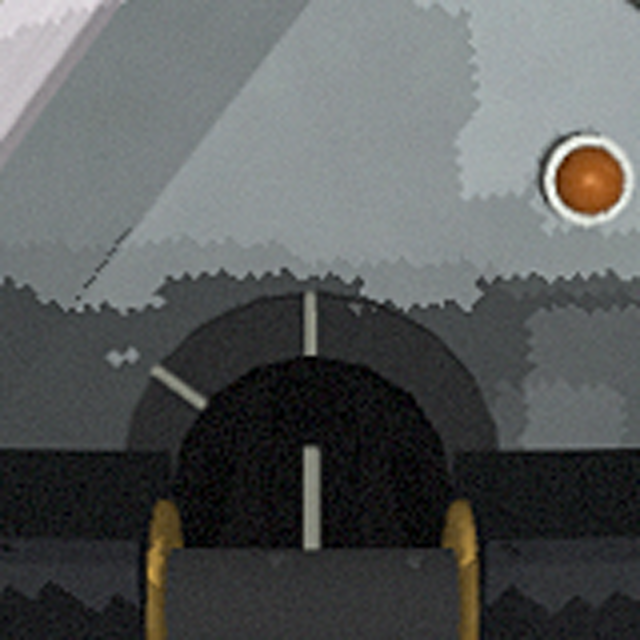

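View pics/s29.png

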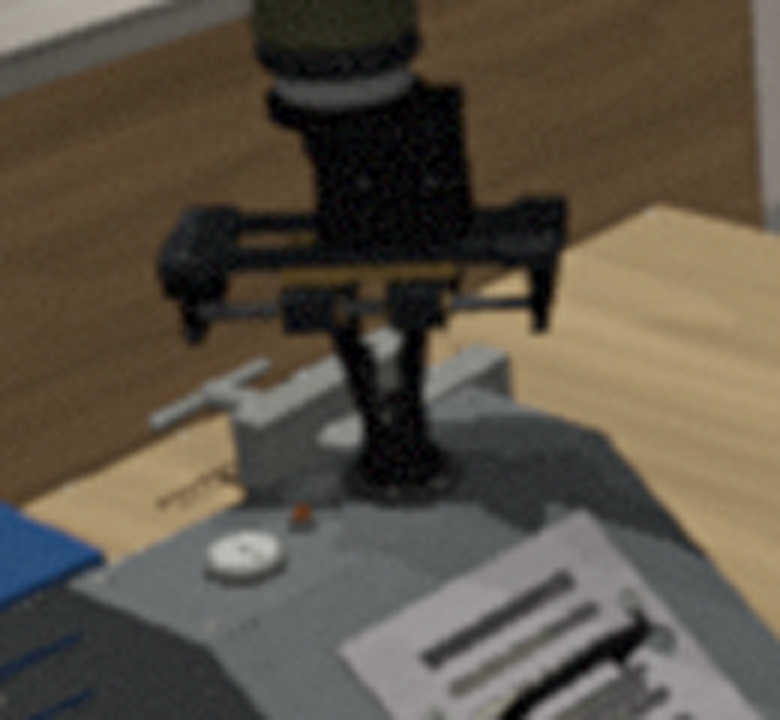

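The pointer is on the stop mark, and 0.22 N·m exceeds the 0.13 N·m spring torque, so the knob is on its stop. Opening wide and lifting off.

```bash

python3 -m creep '[{"fingers":0.9,"x":0,"y":0,"z":0,"twist":0},{"fingers":0.9,"x":0,"y":0,"z":0,"twist":0},{"fingers":0.9,"x":0,"y":0,"z":0,"twist":0},{"fingers":0.9,"x":0,"y":0,"z":0,"twist":0},{"fingers":0.9,"x":0,"y":0,"z":0,"twist":0},{"fingers":0.9,"x":-0.5,"y":0,"z":0,"twist":0},{"fingers":0.9,"x":-1.3,"y":0,"z":0,"twist":0},{"fingers":0.9,"x":-2.2,"y":0,"z":0,"twist":0},{"fingers":0.9,"x":-2.5,"y":0,"z":0,"twist":0},{"fingers":0.9,"x":-2.5,"y":0,"z":0,"twist":0},{"fingers":0.9,"x":-2.5,"y":0,"z":0,"twist":0}]' 25
python3 - <<'E'
from h import *
w=grab("wrist","w30");cv2.imwrite("pics/w30.png",w["pixels"][:,:,::-1])
s=grab("scene","s30");crop(s,100,240,70,210,5,"s30");cv2.imwrite("pics/s30f.png",s["pixels"][:,:,::-1])
c=None;cover("s30")
from bench import telemetry
s=telemetry.get_state();print(s["time"],s["ft_force"],s["position"])
E
```

```text
time: 28.68
position: [0.4772, -0.3719, 0.3096]
tool_rot: [0.719, 1.448, -0.719]
ft_force: [0.1, 0.2, -0.1]
grip_width: 0.867
s30 1093 cover top: dz/dx -0.000 dz/dy -0.001 z0 4.2 sd 1.44
28.7833 [ 0.37066507 -0.24758157  0.5550114 ] [ 0.4767221  -0.37109292  0.30790056]
```

View pics/w30.png

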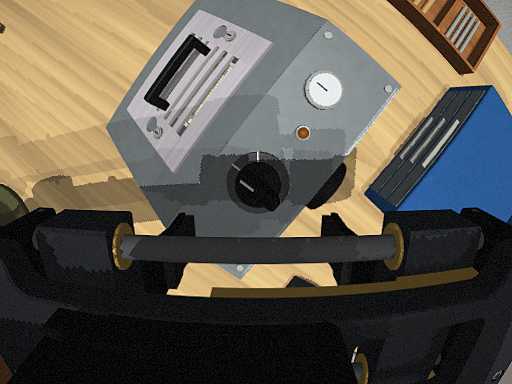

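View pics/s30f.png

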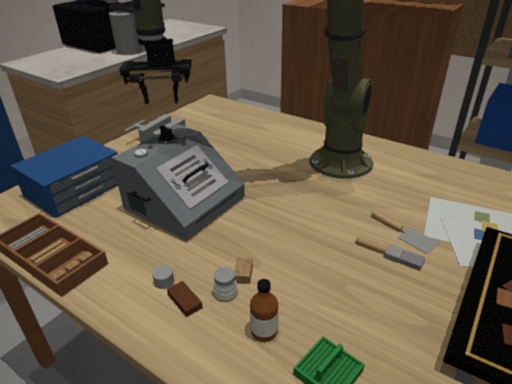

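```bash
python3 - <<'E'
from h import *
s=load("s30");g=s["pixels"]
m=np.zeros(g.shape[:2],np.uint8);m[140:215,150:240]=(g[140:215,150:240].min(-1)>120)*255
m=cv2.morphologyEx(m,cv2.MORPH_CLOSE,np.ones((9,9)))
cs,_=cv2.findContours(m,cv2.RETR_EXTERNAL,cv2.CHAIN_APPROX_NONE);c=max(cs,key=cv2.contourArea)
q=cv2.approxPolyDP(c,.05*cv2.arcLength(c,True),True)[:,0];print(q.tolist());cover("s30",q.astype(float))
from bench import workorder
workorder.close_job()
E
```

```text
[[197, 146], [157, 167], [189, 207], [227, 181]]
s30 1093 cover top: dz/dx -0.000 dz/dy -0.001 z0 4.2 sd 1.44
[[69.7, -82.6, 4.2], [73.9, 79.5, 4.0], [-71.9, 83.4, 4.1], [-72.8, -83.8, 4.3]]
the job is handed in; nothing more can be done
```

I seated the cassette, locked the cover over it, turned the knob to its stop and let it spring back. I handed the job in at about 28.8 s of the 61 s allowed; it reports no verdict.

- **Cassette:** It dropped in unevenly at first and wedged. A 53 N push on the bar did not move it. Pressing the low side of the frame along the face normal seated it. Before the cover went on, tilt was about 0.00–0.01 rad and bar depth was right in both views. The two views put the bar's x position 3 mm apart (-3 and 0 mm), both within the 6 mm limit. I could not check it directly once the cover was on.
- **Cover:** One keyhole sat on its stud head at first; a small shift freed it. At the last check it was flat to 0.001 rad and about 0–1 mm from home down the slope, with its upper surface 4.2 mm off the face (4 mm expected). The views disagreed by up to about 2 mm across the slope, but the wrist picture showed both studs at the slot ends.
- **Knob:** At the stop it took 0.22 N·m, above the 0.13 N·m of the spring, with the pointer on the stop mark. After release the last picture showed the pointer back at the rest mark.
- **Bench:** The arm ended clear of everything with zero contact force. The other things looked unmoved in the last scene picture; I did not measure them.

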